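Spray-clean the connector stands

ROBOT

A 6-joint arm with a two-finger parallel gripper is mounted at the origin on the work surface. World frame = base frame: x ahead of the robot, y to its left, z up, the work surface at z = 0. Lengths are in mm, angles in rad, forces in N, time in s.
With the tool pointing down it reaches from about 275 to 1000 mm from the base axis. Payload 8.4 kg.
Tool frame: the origin (TCP) lies at the very end of the fingers, on their centre line; the grasp point (between the pads) lies 19 mm behind it; z points along the fingers, y is the line along which they close (so a half turn about z gives the same grasp; the last joint's range is limited). The gripper opens to 85 mm and grips with 20 to 120 N. Pads are 22 mm wide; open, the fingers measure 114 mm over their backs; the gripper's body (76 mm by 85 mm) begins 54 mm behind the grasp point. The pads swing forward as they close: fully open they stand 13 mm farther back than shut.
Start: joints at [-1.171, 0.353, 1.633, -0, 1.155, -0.002], TCP at [244.421, -575.227, 231.281] pointing down, gripper open.
Joint ranges: [-2.63, 2.63], [-0.92, 2.1], [0.06, 2.66], [-1.3, 4.44], [0, 2.69], [-3.02, 3.02]. Speed limits (rad/s): [2.22, 2.22, 2.79, 3.14, 3.14, 3.14].

INTERFACE

Orientations are given as [roll, pitch, yaw] about the fixed x, y, z axes, in that order (R = Rz(yaw) Ry(pitch) Rx(roll)).
In Python, from rig import telemetry, imaging, r gives the robot as it stands. The module is installed in compiled form; this text tells all that it offers.
- The arm moves only by the tool step_arm, never from a script. Its argument "moves" is a list of rows, each a list of 3 entries, a list of its own where there are three numbers: the turn, a rotation vector about the tool's x, y, z scaled (see below), then the shift along the tool's x, y, z scaled (see below), then the opening, from -1 (shut) to 1 (fully open). A call has 1 to 8 rows; each row is the pose to reach, as a shift and turn from the pose commanded when the call began, along the tool's axes at that moment; what a row does not reach only later rows make up. The controller multiplies each number of a shift by 200 mm and each number of a turn by 45 degrees. A row lasts 1/10 s, in which the tool goes at most 50 mm and 8.59 degrees, less where a joint would pass 70% of its speed; a pose out of reach is approached as far as the arm can. A call with a number of a shift or a turn outside -1 to 1 is refused whole. A call with a gripper value outside its range is refused whole. The fingers move at their own pace and stop on an object; "squeeze" is the grip in N (left out, the last holds). Time passes only in rows, so rows that repeat a pose let the fingers close. It gives the time, the measured TCP pose, the force, the opening and the grip force at its end, in the units of the state.
- telemetry.sense(): the state, without advancing time (a new reading comes with each control period).
- imaging.grab_frame(name): name is "scene" or "top"; returns the picture (480x640x3 uint8, red, green, blue); there is no depth.
- imaging.calibration(name): a dict with "fx", "fy", "cx", "cy" (pixels), "dist_coeffs" ([k1, k2, p1, p2, k3] as OpenCV has them; the pictures are not rectified), "cam_to_world" (4x4, takes a point from camera to world coordinates). Camera axes: x right, y up, looking along -z (the intrinsics and any distortion apply to the point x, -y, -z); pixel columns grow to the right and rows downward; lengths in mm; the calibration is good to about 2 mm. A picture is of the moment at which its call begins. calibration takes no time and is no camera call.
- r.sign_off(): hands the job in; it is judged then, once.
Trained networks look in the newest picture that a camera, given by its name, has taken for a name from the list of things; names that differ only in an ending like _2 or _b are one class to them, and where a whole thing is asked for, a point or a joint stands for the part that bears it (a point fixed in the world has none). Each returns a list of dicts, best first, with "conf" (0 to 1); they miss things now and then, are a little off and sometimes report something else, mostly with a low value. They report only what shows in the picture. A call takes as long as a camera call. They do not tell look-alikes from the thing itself.
- imaging.recognise(camera, name): "extent" ([left, top, width, height] in pixels, round what is visible of it).
- imaging.mark_of(camera, name): "xy" ([column, row] in pixels: a listed point, or the origin of a listed thing).
The state is a dict: "clock": time; "qpos": joint angles; "qvel": joint speeds; "joint_efforts": joint torques, N m; "eef_pos": TCP position; "tcp_rot": TCP orientation; "contact_force": force on the tool from outside, world axes, zero at the start; "wrist_torque": the same for the moment, N m; "opening": opening from 0.0 (shut) to 1.0 (fully open); "grasp_force": force on a finger pad.
Only numpy, scipy, OpenCV 4.12 (cv2) and the standard library are available. Lean on these libraries where they do the work, as an engineer would, in place of code of your own. Each camera call takes 0.05 s, during which the arm holds its last target. There are 200 camera calls.

TASK

Clean the connector stands on the test bench: switch the fume extractor on, stand every connector stand upright in the spray tray, then press the cleaner canister's cap right down and let it spring back up. After that hang every stand by its hole, well on to the pegs of the rail, to drain, and only then switch the extractor off; never press the cap with the extractor off, and leave the other things on the bench alone.

Things in the scene. Friction and masses are not known exactly. Their poses are not given: they have to be found in the camera images.
- stand_a: connector stand (alike; absent ones read None): dark steel foot 60 x 60 x 12 mm, an aluminium plate upright across its middle, 6 mm thick (own x), 60 mm wide (own y), top edge 130 mm above the underside; 0.3 to 0.5 kg, centre of mass 20 mm up. Origin: centre of the underside, z up; same when turned half round. Pinch the plate by its top edge, tips above the hole.
- hole_a (a point): centre of the round 32 mm hole through stand_a's plate along own x, 77 mm above the stand's underside; 37 mm of solid plate above it; axes as the stand's
- stand_b: connector stand (alike; absent ones read None): dark steel foot 60 x 60 x 12 mm, an aluminium plate upright across its middle, 6 mm thick (own x), 60 mm wide (own y), top edge 130 mm above the underside; 0.3 to 0.5 kg, centre of mass 20 mm up. Origin: centre of the underside, z up; same when turned half round. Pinch the plate by its top edge, tips above the hole.
- hole_b (a point): centre of the round 32 mm hole through stand_b's plate along own x, 77 mm above the stand's underside; 37 mm of solid plate above it; axes as the stand's
- stand_c: connector stand (alike; absent ones read None): dark steel foot 60 x 60 x 12 mm, an aluminium plate upright across its middle, 6 mm thick (own x), 60 mm wide (own y), top edge 130 mm above the underside; 0.3 to 0.5 kg, centre of mass 20 mm up. Origin: centre of the underside, z up; same when turned half round. Pinch the plate by its top edge, tips above the hole.
- hole_c (a point): centre of the round 32 mm hole through stand_c's plate along own x, 77 mm above the stand's underside; 37 mm of solid plate above it; axes as the stand's
- tray: fixed open steel spray tray, 140 mm (own x) by 290 mm (own y) outside, walls 5 mm thick and 24 mm high, floor 5 mm thick; origin at the centre of its underside, on the table. Room for three stands side by side along own y (85 to 90 mm apart).
- cap (a joint): travel of the nozzle cap in m: 0 up, 0.010 fully down; a spring pushes it back up (about 2 N to start, 8 N fully down)
- cap_top (a point): centre of the flat top of the white nozzle cap, 40 mm across, on a fixed aluminium cleaner canister (66 mm across) that stands behind the tray; about 188 mm above the table; press straight down
- switch: fixed grey box of the fume extractor's switch, 84 (own x) x 60 x 66 mm high, with a toggle lever on top; origin at the centre of its underside; the lever's hinge is 62 mm above the origin, along own y
- lever (a joint): angle of the switch's toggle lever, rad: 0 = off, leaning towards the box's own -x (roughly to the robot); 1.2 = on, leaning to own +x; upright at 0.6. It is weighted: past upright either way it falls to that stop by itself; under 1 N at the ball moves it
- lever_tip (a point): centre of the black ball, 22 mm across, at the end of the lever, 84 mm from the hinge; the lever below it is a 12 mm steel rod; ball 131 mm above the table at either stop, 146 mm when upright
- rail: fixed peg rail: aluminium bar 300 mm long (own y), its top 161 mm above the table, on two end posts, with three steel pegs 90 mm apart sticking out towards own -x (roughly to the robot); origin on the table under the bar's middle, axes: x away from the peg tips
- peg0 (a point): middle of the right peg seen from the robot, 157 mm up; axes as the rail's. Peg 10 mm thick, from 35 mm to own +x (the bar; 7 mm lower) to a round tip 40 mm to own -x (7 mm higher). A hung stand's hole rests with its top on the peg; one stand fits on a peg
- peg1 (a point): middle of the middle peg seen from the robot, 157 mm up; axes as the rail's. Peg 10 mm thick, from 35 mm to own +x (the bar; 7 mm lower) to a round tip 40 mm to own -x (7 mm higher). A hung stand's hole rests with its top on the peg; one stand fits on a peg
- peg2 (a point): middle of the left peg seen from the robot, 157 mm up; axes as the rail's. Peg 10 mm thick, from 35 mm to own +x (the bar; 7 mm lower) to a round tip 40 mm to own -x (7 mm higher). A hung stand's hole rests with its top on the peg; one stand fits on a peg
- wrench: bystander, leave alone: flat open-ended spanner, 150 mm long; origin at its underside or middle
- driver: bystander, leave alone: screwdriver, 170 mm long; origin at its underside or middle
- attenuator: bystander, leave alone: black block 30 x 70 x 30 mm with a brass stub at each end, lying under the pegs; origin at its underside or middle
- filter: bystander, leave alone: flat black filter box 70 x 110 x 40 mm; origin at its underside or middle
- tape: bystander, leave alone: black tape roll, 90 mm across, 20 mm high; origin at its underside or middle
- jar: bystander, leave alone: small glass jar, 60 mm across, 70 mm high; origin at its underside or middle
Things that resemble listed ones, but are neither listed nor needed, are in the scene too. Leave any turquoise look-alike of the stand_a alone.

How it is judged:
By the outcome, as a careful person would: the job done as asked, in the order asked, and still so for the second after the job is handed in, with the robot touching nothing.
Of stand_a, stand_b, stand_c only 2 to 3 are there at a start; the rules pass over those that are not, and their reading is None.
At some moment in a run one of stand_a, stand_b, stand_c may be knocked a few centimetres aside while the robot is not near it.
It also fails if it takes over 210 s, if anything falls off the work surface, if the arm or the gripper's body presses on something with over 40 N, if the wrist force passes 120 N, or if a joint passes its speed limit or range.

## Working session

There is one attempt and no reset: what is moved stays moved. The work goes in short steps, Python scripts to look and compute and a tool call to move; the robot and the scene stay as the last step left them, time stands still between calls to the robot, and variables do not carry over. Pictures are saved under pics/ and viewed, at most 14 in all, crops included, and the job is handed in when it is done.

Besides the shell and the picture viewer there is one more tool, called after "Call:" in YAML: its name, and indented under it one key for each argument. step_arm: Moves the arm, as the interface text tells. Its arguments: {"type":"object","properties":{"moves":{"type":"array"},"squeeze":{"type":"number"}},"required":["moves"]}

```bash
mkdir -p pics; cat > h.py <<'E'
import numpy as np, cv2
from rig import telemetry, imaging, r
from scipy.spatial.transform import Rotation as R
def cal(c):
    k=imaging.calibration(c); K=np.array([[k['fx'],0,k['cx']],[0,k['fy'],k['cy']],[0,0,1.]])
    return K,np.array(k['dist_coeffs'],float),np.array(k['cam_to_world'],float)
def at_z(c,uv,z):
    K,d,T=cal(c); p=cv2.undistortPoints(np.array(uv,float).reshape(-1,1,2),K,d).reshape(-1,2)
    ray=np.c_[p[:,0],-p[:,1],-np.ones(len(p))]@T[:3,:3].T; o=T[:3,3]
    return o+ray*((z-o[2])/ray[:,2])[:,None]
def proj(c,P):
    K,d,T=cal(c); q=(np.array(P,float).reshape(-1,3)-T[:3,3])@T[:3,:3]
    q=q*[1,-1,-1]; return cv2.projectPoints(q,np.zeros(3),np.zeros(3),K,d)[0].reshape(-1,2)
def snap(c,name,crop=None,s=1):
    im=imaging.grab_frame(c)[:,:,::-1]
    if crop: x,y,w,h=crop; im=im[y:y+h,x:x+w]
    cv2.imwrite(f'pics/{name}.png',cv2.resize(im,None,fx=s,fy=s))
E
python3 - <<'E'
from h import *
np.set_printoptions(precision=1,suppress=True)
for c in('scene','top'):
    snap(c,c+'0'); print(c,cal(c)[2].round(2).tolist(),cal(c)[0].round(0).tolist(),cal(c)[1])
    for n in('stand_a','hole_a','tray','cap_top','switch','lever_tip','rail','peg0','peg1','peg2'):
        print(n,[(np.round(m['xy'],1).tolist(),round(m['conf'],2)) for m in imaging.mark_of(c,n)])
print(telemetry.sense())
E
```

```text
scene [[0.7, -0.44, 0.56, 1136.39], [0.71, 0.44, -0.54, -663.41], [-0.01, 0.78, 0.62, 782.14], [0.0, 0.0, 0.0, 1.0]] [[500.0, 0.0, 327.0], [0.0, 500.0, 238.0], [0.0, 0.0, 1.0]] [-0.1  0.   0.   0.   0. ]
stand_a [([210.5, 322.7], 0.93), ([298.1, 257.8], 0.72), ([321.0, 209.9], 0.69)]
hole_a [([317.5, 184.1], 0.85), ([295.8, 233.4], 0.78), ([207.8, 296.6], 0.64)]
tray [([410.0, 209.5], 0.97)]
cap_top [([450.7, 161.7], 0.69)]
switch [([383.2, 268.9], 0.66)]
lever_tip [([363.1, 214.0], 0.76)]
rail [([173.9, 367.2], 0.6)]
peg0 [([338.1, 248.6], 0.82), ([273.3, 297.2], 0.76), ([305.9, 271.2], 0.56)]
peg1 [([338.1, 248.6], 0.82), ([273.3, 297.2], 0.76), ([305.9, 271.2], 0.56)]
peg2 [([338.1, 248.6], 0.82), ([273.3, 297.2], 0.76), ([305.9, 271.2], 0.56)]
top [[-0.0, 0.99, -0.15, 394.32], [-1.0, -0.0, 0.02, -70.32], [0.02, 0.15, 0.99, 1114.97], [0.0, 0.0, 0.0, 1.0]] [[476.0, 0.0, 312.0], [0.0, 476.0, 234.0], [0.0, 0.0, 1.0]] [0. 0. 0. 0. 0.]
stand_a [([226.4, 335.2], 0.93), ([423.5, 275.0], 0.74), ([311.4, 283.0], 0.6)]
hole_a [([432.4, 269.6], 0.97), ([227.2, 334.8], 0.8), ([311.5, 284.7], 
[... 192 characters left out ...]
g0 [([328.4, 200.2], 0.94), ([412.8, 191.6], 0.77), ([375.3, 195.8], 0.73), ([424.1, 276.3], 0.42)]
peg1 [([328.4, 200.2], 0.94), ([412.8, 191.6], 0.77), ([375.3, 195.8], 0.73), ([424.1, 276.3], 0.42)]
peg2 [([328.4, 200.2], 0.94), ([412.8, 191.6], 0.77), ([375.3, 195.8], 0.73), ([424.1, 276.3], 0.42)]
{'clock': 1.1, 'qpos': array([-1.2,  0.4,  1.6,  0. ,  1.2, -0. ]), 'qvel': array([-0., -0., -0.,  0., -0., -0.]), 'joint_efforts': array([  0. , -60.5, -34.2,  -0. ,   0. ,   0. ]), 'eef_pos': array([ 244.4, -575.2,  231.3]), 'tcp_rot': array([ 3.1, -0. ,  0.4]), 'contact_force': array([-0.2, -0.2,  0.1]), 'wrist_torque': array([0., 0., 0.]), 'grasp_force': 0.0, 'opening': 0.9997025297920291}
```

View pics/scene0.png

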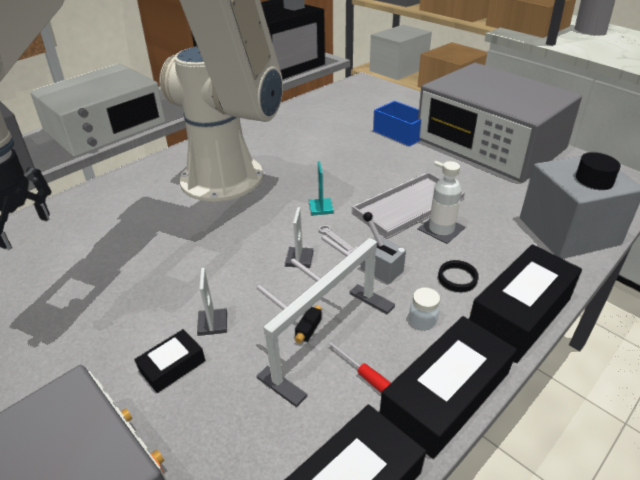

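View pics/top0.png

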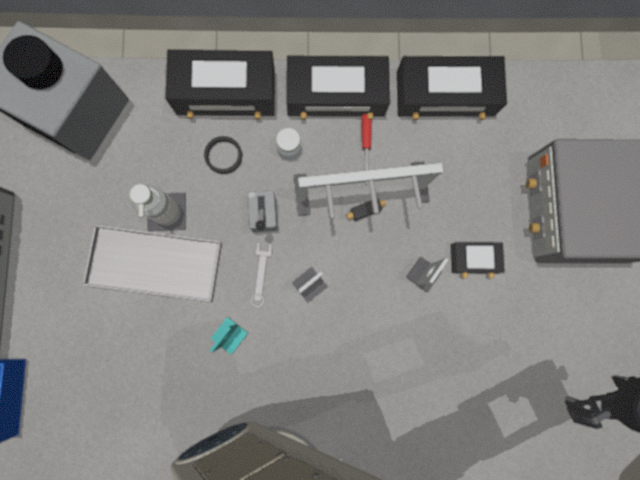

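Scene: two real stands, at top-view pixels (311,284) and (424,275), and a turquoise look-alike at (228,335). The tray is at (153,264), the canister cap at (141,194), the switch at (263,212) with its ball toward the robot (268,238), and three pegs at (328,200), (375,196) and (413,192).

```bash
python3 - <<'E'
from h import *
a=imaging.grab_frame('top')[:,:,::-1]; b=imaging.grab_frame('scene')[:,:,::-1]
def cr(im,x,y,w,h): return cv2.resize(im[y:y+h,x:x+w],(400,300),interpolation=cv2.INTER_CUBIC)
m=np.vstack([np.hstack([cr(a,280,255,64,48),cr(a,396,248,64,48)]),np.hstack([cr(b,260,200,96,72),cr(b,170,262,96,72)])])
cv2.imwrite('pics/m1.png',m)
m=np.vstack([np.hstack([cr(a,100,165,128,96),cr(a,232,180,96,72)]),np.hstack([cr(b,400,140,128,96),cr(b,340,195,96,72)])])
cv2.imwrite('pics/m2.png',m)
E
```

```text
(no output)
```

View pics/m1.png

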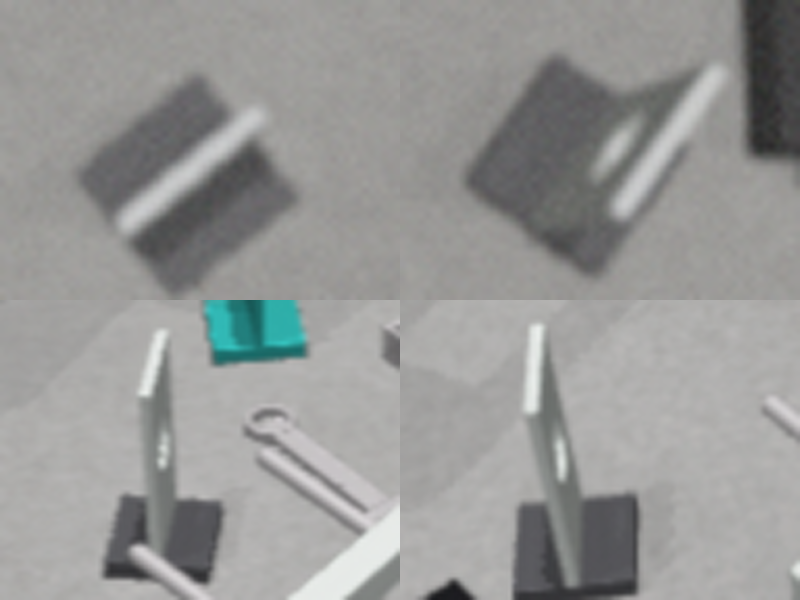

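View pics/m2.png

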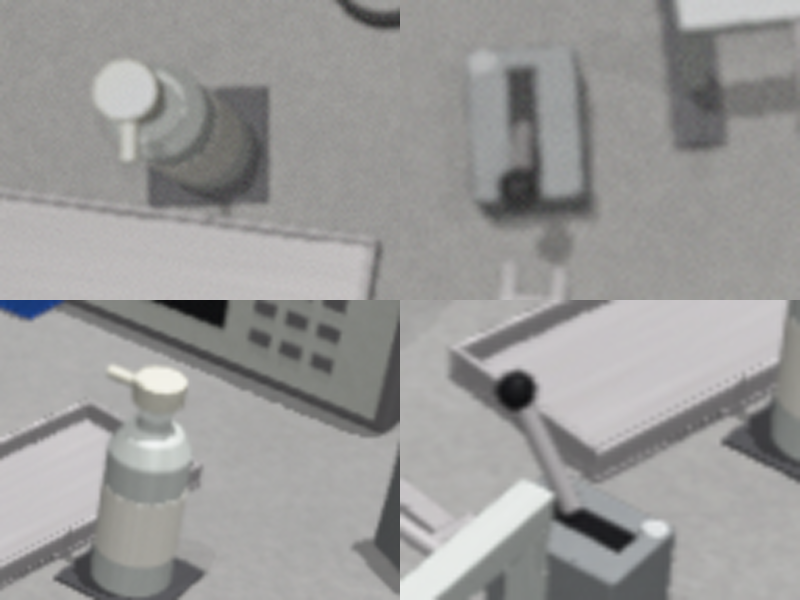

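Measured from the crops: plate 1's top edge runs (299,291)–(322,273) and plate 2's (431.5,282)–(447,259). The cap is at (140,194), the ball at (260,225) with the lever leaning to the robot (off).

```bash
cat >> h.py <<'E'
def tri(ut,us):
    L=[]
    for c,u in(('top',ut),('scene',us)):
        o=cal(c)[2][:3,3]; d=at_z(c,u,0)[0]-o; L.append((o,d/np.linalg.norm(d)))
    A=sum(np.eye(3)-np.outer(d,d) for o,d in L); b=sum((np.eye(3)-np.outer(d,d))@o for o,d in L)
    p=np.linalg.solve(A,b); return p,[np.linalg.norm(np.cross(p-o,d)) for o,d in L]
def fmt(a): return np.round(a,1).tolist()
E
python3 - <<'E'
from h import *
def ang(p,q): return np.degrees(np.arctan2(q[1]-p[1],q[0]-p[0]))
for n,e,f,hs in(('P',[(299.2,291.5),(321.9,272.9)],[(311.7,267),(307.5,301.7),(327.7,286.5),(292.8,283.3)],0),('Q',[(431.5,282.4),(446.9,259.2)],[(420.8,256.8),(406.4,277.1),(428,292)],0)):
    E=at_z('top',e,130); F=at_z('top',f,12); print(n,'edge',fmt(E),'mid',fmt(E.mean(0)),ang(*E),np.linalg.norm(E[0]-E[1]),'foot',fmt(F),fmt(F[:2].mean(0)) if n=='P' else fmt((F[0]+F[2])/2))
# scene edges: crops 96->400 = 4.167
for n,x0,y0,e in(('P',260,200,[(163,332),(147,395)]),('Q',170,262,[(138,325),(532-400,412)])):
    px=[(x0+u/4.167,y0+(v-300)/4.167) for u,v in e]; E=at_z('scene',px,130); print(n,'scene edge',fmt(E),fmt(E.mean(0)),ang(*E),np.linalg.norm(E[0]-E[1]))
print('cap',tri((140.3,193.8),(451.2,165)),fmt(at_z('top',(140.3,193.8),188)),fmt(at_z('scene',(451.2,165),188)))
print('ball',tri((260.3,224.9),(367.8,216.6)),fmt(at_z('top',(260.3,224.9),131)),fmt(at_z('scene',(367.8,216.6),131)))
B=at_z('top',[(248.8,192),(274,191.5),(277.1,228),(250.7,229.2)],66);print('box',fmt(B),fmt(B.mean(0)))
T=at_z('top',[(95,228),(220,241),(215,300),(86,288)],24);print('tray',fmt(T),fmt(T.mean(0)),ang(T[0],T[1]),np.linalg.norm(T-np.roll(T,1,0),axis=1))
Ts=at_z('scene',imaging.mark_of('scene','tray')[0]['xy'],0);print(fmt(Ts),fmt(at_z('top',(152.9,263.5),0)))
for a,b in(((328.4,200.2),(338.1,248.6)),((375.3,195.8),(305.9,271.2)),((412.8,191.6),(273.3,297.2))): print('peg',tri(a,b),fmt(at_z('top',a,157)),fmt(at_z('scene',b,157)))
bar=at_z('top',[(299,182),(442,169)],161);print('bar',fmt(bar),ang(*bar))
a=imaging.grab_frame('top')[:,:,::-1]; b=imaging.grab_frame('scene')[:,:,::-1]
def cr(im,x,y,w,h): return cv2.resize(im[y:y+h,x:x+w],(800,300),interpolation=cv2.INTER_CUBIC)
cv2.imwrite('pics/m3.png',np.vstack([cr(a,290,155,160,60),cv2.resize(b[228:340,250:400],(400,300))[:, :] if 0 else cr(b,190,235,240,90)]))
E
```

```text
P edge [[421.2, -62.2, 130.0], [459.2, -109.0, 130.0]] mid [440.2, -85.6, 130.0] -50.930353563730186 60.313253595836564 foot [[480.7, -90.1, 12.0], [401.2, -80.2, 12.0], [435.7, -126.8, 12.0], [443.2, -46.5, 12.0]] [440.9, -85.2, 12.0]
Q edge [[439.5, -335.1, 130.0], [487.5, -369.1, 130.0]] mid [463.5, -352.1, 130.0] -35.308304466355985 58.824843976600064 foot [[504.2, -344.4, 12.0], [457.1, -309.2, 12.0], [422.9, -357.9, 12.0]] [463.5, -351.1, 12.0]
P scene edge [[425.9, -61.8, 130.0], [462.4, -106.0, 130.0]] [444.1, -83.9, 130.0] -50.46795666806357 57.3272312806744
Q scene edge [[443.2, -332.1, 130.0], [490.9, -367.1, 130.0]] [467.0, -349.6, 130.0] -36.3247984071898 59.139050097831614
cap (array([612.81153623, 251.18986581, 187.55528955]), [np.float64(1.0196830803156685), np.float64(1.0196830803157024)]) [[611.9, 250.3, 188.0]] [[613.6, 251.7, 188.0]]
ball (array([560.07675711,  19.78681582, 131.07680354]), [np.float64(0.7910461990192778), np.float64(0.7910461990193263)]) [[559.5, 19.2, 131.0]] [[560.4, 20.6, 131.0]]
box [[645.4, 51.9, 66.0], [646.7, -4.7, 66.0], [563.5, -12.3, 66.
[... 172 characters left out ...]
505582 [136.52361325 285.58718195 134.44374905 288.6187415 ]
[[499.6, 264.8, 0.0]] [[490.6, 278.3, 0.0]]
peg (array([ 608.08592129, -122.21295819,  151.80584525]), [np.float64(0.3599685757528903), np.float64(0.35996857575297314)]) [[606.7, -122.2, 157.0]] [[612.6, -126.4, 157.0]]
peg (array([ 616.58569234, -217.52079988,  158.87984203]), [np.float64(1.5436650858179117), np.float64(1.5436650858178034)]) [[616.0, -219.0, 157.0]] [[616.0, -214.9, 157.0]]
peg (array([ 624.40091164, -298.57329213,  154.92104662]), [np.float64(1.721315991469503), np.float64(1.7213159914692115)]) [[624.9, -296.7, 157.0]] [[625.0, -301.1, 157.0]]
bar [[643.9, -61.8, 161.0], [671.9, -357.8, 161.0]] -84.61012471109343
```

View pics/m3.png

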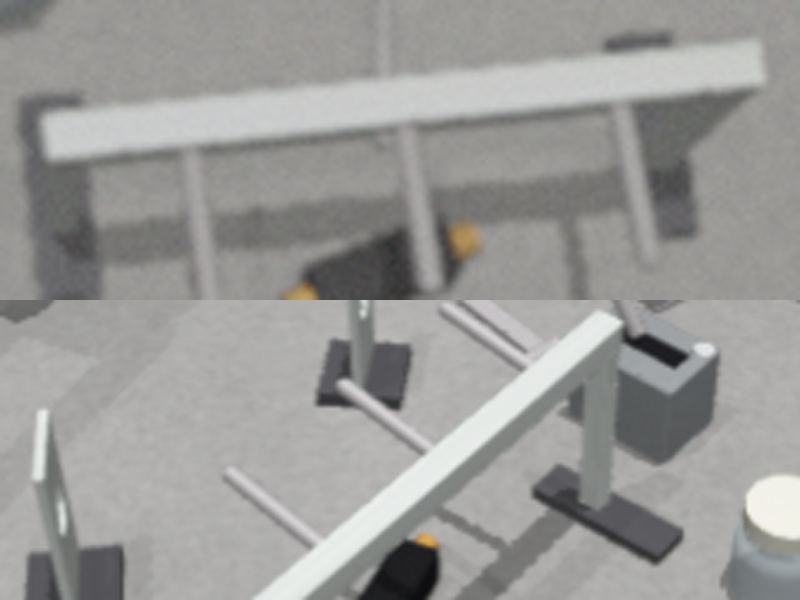

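The pegs slope out from the bar. Middle-peg tip: top view (376.4,212), scene (293,260). Right-peg tip: top view (420,206), scene (260,287). I'll fit the rail and plan the first moves.

```bash
cat >> h.py <<'E'
def plan(wps,start=None):
    s=telemetry.sense(); p=np.array(s['eef_pos']); y=s['tcp_rot'][2]
    if start is not None: p=np.array(start[:3],float); y=np.radians(start[3])
    print('from',fmt(p),round(np.degrees(y),1),'rot',np.round(s['tcp_rot'],3))
    for w in wps:
        d=np.array(w[:3])-p; x=np.array([np.cos(y),np.sin(y),0]);yy=np.array([np.sin(y),-np.cos(y),0])
        dy=(np.radians(w[3])-y+np.pi)%(2*np.pi)-np.pi
        print(w,'turn z',round(-np.degrees(dy)/45,3),'shift',np.round([d@x/200,d@yy/200,-d[2]/200],3).tolist())
        p=np.array(w[:3],float);y=np.radians(w[3])
def pose():
    s=telemetry.sense(); print(round(s['clock'],1),fmt(s['eef_pos']),np.round(s['tcp_rot'],3),fmt(s['contact_force']),round(s['opening'],3),round(s['grasp_force'],1))
E
python3 - <<'E'
from h import *
from scipy.optimize import least_squares
t1=tri((376.4,212),(293,260)); t0=tri((420,206),(259.6,286.6)); print(t1,t0)
# unknown rail x,y,yaw ; peg i local y=(i-1)*90
top=[((376.4,212),1,'t'),((420,206),0,'t'),((371.2,180),1,'r'),((328.4,185),2,'r'),((414,176),0,'r')]
sc=[((293,260),1,'t'),((259.6,286.6),0,'t'),((323.5,237.1),2,'t')]
def f(v):
    x,y,a=v; e=[]
    for c,L in(('top',top),('scene',sc)):
        for uv,i,k in L:
            lx,z=(-40,164) if k=='t' else (24,152)
            ly=(i-1)*90; q=proj(c,[x+lx*np.cos(a)-ly*np.sin(a),y+lx*np.sin(a)+ly*np.cos(a),z])[0]
            e+=list(q-uv) if k=='t' else [(q-uv)[0]]
    return e
s=least_squares(f,[620,-210,.09]); x,y,a=s.x; print('peg1 mid',s.x,np.degrees(a),np.round(s.fun,1))
for i in range(3): print(i,x-(i-1)*90*np.sin(a),y+(i-1)*90*np.cos(a))
plan([(300,-400,240,45),(400,-220,240,90),(520,-20,240,90),(515,20,118,90),(635,25,118,90),(560,20,240,90)])
E
```

```text
(array([ 581.51437124, -217.95552581,  165.06701431]), [np.float64(1.6646811378016624), np.float64(1.6646811378016222)]) (array([ 593.61587264, -307.32437164,  165.49886722]), [np.float64(1.3116313677796334), np.float64(1.3116313677797493)])
peg1 mid [ 6.22512707e+02 -2.13726392e+02  1.07759181e-01] 6.174146283016141 [-0.7 -1.  -0.6  0.4 -0.3 -0.5 -0.4 -0.4  0.8 -1.2  0.4 -0.4  0.3]
0 632.1922744718984 -303.2043553320308
1 622.5127068354451 -213.72639172997216
2 612.8331391989918 -124.24842812791354
from [244.4, -575.2, 231.3] 23.0 rot [-3.142 -0.     0.402]
(300, -400, 240, 45) turn z -0.488 shift [0.598, -0.698, -0.044]
(400, -220, 240, 90) turn z -1.0 shift [0.99, -0.283, -0.0]
(520, -20, 240, 90) turn z -0.0 shift [1.0, 0.6, -0.0]
(515, 20, 118, 90) turn z -0.0 shift [0.2, -0.025, 0.61]
(635, 25, 118, 90) turn z -0.0 shift [0.025, 0.6, -0.0]
(560, 20, 240, 90) turn z -0.0 shift [-0.025, -0.375, -0.61]
```

Call:
step_arm:
  moves:
    - [[0,0,-0.488],[0.598,-0.698,-0.044],-1]
    - [[0,0,-0.488],[0.598,-0.698,-0.044],-1]
    - [[0,0,-0.488],[0.598,-0.698,-0.044],-1]
    - [[0,0,-0.488],[0.598,-0.698,-0.044],-1]
    - [[0,0,-0.488],[0.598,-0.698,-0.044],-1]

```text
clock: 1.85
eef_pos: [300.5, -396.4, 240.4]
tcp_rot: [-3.141, -0.001, 0.788]
contact_force: [0.1, 0.3, -0.7]
opening: 0.143
grasp_force: 0.0
```

Call:
step_arm:
  moves:
    - [[0,0,-1],[0.99,-0.283,0],-1]
    - [[0,0,-1],[0.99,-0.283,0],-1]
    - [[0,0,-1],[0.99,-0.283,0],-1]
    - [[0,0,-1],[0.99,-0.283,0],-1]
    - [[0,0,-1],[0.99,-0.283,0],-1]
    - [[0,0,-1],[0.99,-0.283,0],-1]
    - [[0,0,-1],[0.99,-0.283,0],-1]

```text
clock: 2.55
eef_pos: [400.4, -220.0, 240.2]
tcp_rot: [3.141, 0.0, 1.572]
contact_force: [0.6, 0.3, 0.1]
opening: 0.003
grasp_force: 0.0
```

Call:
step_arm:
  moves:
    - [[0,0,0],[1,0.6,0],-1]
    - [[0,0,0],[1,0.6,0],-1]
    - [[0,0,0],[1,0.6,0],-1]
    - [[0,0,0],[1,0.6,0],-1]
    - [[0,0,0],[1,0.6,0],-1]
    - [[0,0,0],[1,0.6,0],-1]
    - [[0,0,0],[1,0.6,0],-1]

```text
clock: 3.25
eef_pos: [520.2, -20.2, 239.8]
tcp_rot: [-3.141, 0.0, 1.57]
contact_force: [-0.1, -0.1, 0.0]
opening: -0.0
grasp_force: 0.0
```

Call:
step_arm:
  moves:
    - [[0,0,0],[0.2,-0.025,0.3],-1]
    - [[0,0,0],[0.2,-0.025,0.61],-1]
    - [[0,0,0],[0.2,-0.025,0.61],-1]
    - [[0,0,0],[0.2,-0.025,0.61],-1]
    - [[0,0,0],[0.2,-0.025,0.61],-1]

```text
clock: 3.75
eef_pos: [515.0, 18.8, 118.6]
tcp_rot: [-3.141, 0.0, 1.569]
contact_force: [0.3, -0.0, 1.1]
opening: 0.0
grasp_force: 0.0
```

Call:
step_arm:
  moves:
    - [[0,0,0],[0,0.1,0],-1]
    - [[0,0,0],[0.01,0.17,0],-1]
    - [[0,0,0],[0.01,0.23,0],-1]
    - [[0,0,0],[0.02,0.3,0],-1]
    - [[0,0,0],[0.02,0.36,0],-1]
    - [[0,0,0],[0.025,0.43,0],-1]
    - [[0,0,0],[0.025,0.5,0],-1]
    - [[0,0,0],[0.025,0.5,0],-1]

```text
clock: 4.55
eef_pos: [617.4, 24.5, 119.2]
tcp_rot: [3.139, 0.0, 1.57]
contact_force: [-0.7, -0.1, 0.5]
opening: 0.003
grasp_force: 0.0
```

Call:
step_arm:
  moves:
    - [[0,0,0],[0,-0.15,0],-1]
    - [[0,0,0],[0,-0.4,0],-1]
    - [[0,0,0],[0,-0.4,-0.3],0.3]
    - [[0,0,0],[0,-0.4,-0.6],0.6]
    - [[0,0,0],[0,-0.4,-0.6],0.6]

```text
clock: 5.05
eef_pos: [535.8, 24.7, 243.0]
tcp_rot: [3.136, -0.0, 1.57]
contact_force: [1.2, 0.1, -0.1]
opening: 0.506
grasp_force: 0.0
```

```bash
python3 - <<'E'
from h import *
a=imaging.grab_frame('top')[:,:,::-1]; b=imaging.grab_frame('scene')[:,:,::-1]
cv2.imwrite('pics/m4.png',np.hstack([cv2.resize(a[170:320,230:460],(500,326)),cv2.resize(b[180:260,330:420],(300,326))]))
for c in('top','scene'):
  for n in('lever_tip','stand_a','hole_a'): print(c,n,[(fmt(m['xy']),round(m['conf'],2)) for m in imaging.mark_of(c,n)])
plan([(380,-90,240,90),(440.5,-84.5,200,129),(440.5,-84.5,102,129)])
E
```

```text
top lever_tip []
top stand_a [([309.8, 283.0], 0.89), ([420.4, 272.8], 0.84), ([330.4, 199.6], 0.68)]
top hole_a [([312.9, 285.8], 0.72), ([135.9, 191.8], 0.71), ([431.4, 268.9], 0.7)]
scene lever_tip [([401.5, 229.2], 0.51)]
scene stand_a [([210.7, 322.5], 0.88), ([298.5, 259.3], 0.74), ([319.8, 209.8], 0.7)]
scene hole_a [([298.3, 235.1], 0.94), ([318.8, 185.0], 0.66)]
from [534.1, 24.9, 236.7] 90.0 rot [-3.139  0.     1.57 ]
(380, -90, 240, 90) turn z -0.001 shift [-0.575, -0.77, -0.016]
(440.5, -84.5, 200, 129) turn z -0.867 shift [0.028, 0.302, 0.2]
(440.5, -84.5, 102, 129) turn z -0.0 shift [0.0, 0.0, 0.49]
```

View pics/m4.png

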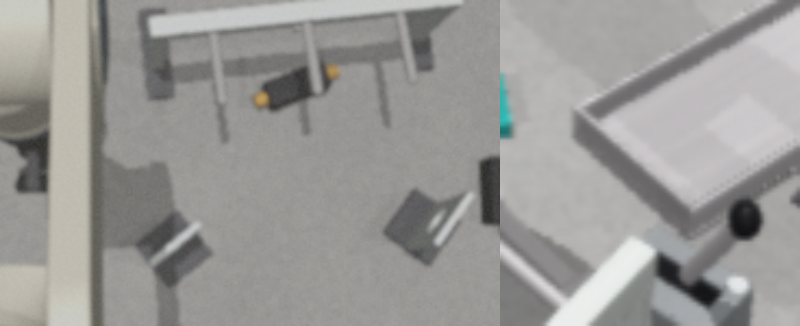

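The lever now leans away from the robot, at scene (401,229), so the extractor is on and the stands haven't moved. Next I grasp stand P.

Call:
step_arm:
  moves:
    - [[0,0,0],[-0.575,-0.77,-0.016],0.7]
    - [[0,0,0],[-0.575,-0.77,-0.016],0.7]
    - [[0,0,0],[-0.575,-0.77,-0.016],0.7]
    - [[0,0,0],[-0.575,-0.77,-0.016],0.7]
    - [[0,0,0],[-0.575,-0.77,-0.016],0.7]
    - [[0,0,0],[-0.575,-0.77,-0.016],0.7]

```text
clock: 6.05
eef_pos: [380.5, -90.4, 240.9]
tcp_rot: [-3.141, -0.0, 1.568]
contact_force: [0.3, -0.3, 0.6]
opening: 0.851
grasp_force: 0.0
```

Call:
step_arm:
  moves:
    - [[0,0,-0.867],[0.025,0.31,0.2],0.7]
    - [[0,0,-0.867],[0.025,0.31,0.2],0.7]
    - [[0,0,-0.867],[0.025,0.31,0.2],0.7]
    - [[0,0,-0.867],[0.025,0.31,0.2],0.7]
    - [[0,0,-0.867],[0.025,0.31,0.2],0.7]
    - [[0,0,-0.867],[0.025,0.31,0.2],0.7]

```text
clock: 6.65
eef_pos: [443.8, -84.2, 200.6]
tcp_rot: [-3.141, -0.001, 2.254]
contact_force: [0.2, -0.1, 0.6]
opening: 0.85
grasp_force: 0.0
```

```bash
python3 - <<'E'
from h import *
plan([(442,-85,200,129.3),(442,-85,102,129.3)])
E
```

```text
from [443.8, -84.2, 200.6] 129.1 rot [-3.141e+00 -1.000e-03  2.254e+00]
(442, -85, 200, 129.3) turn z -0.004 shift [0.003, -0.01, 0.003]
(442, -85, 102, 129.3) turn z -0.0 shift [0.0, 0.0, 0.49]
```

Call:
step_arm:
  moves:
    - [[0,0,0],[0,-0.01,0.25],0.7]
    - [[0,0,0],[0,-0.01,0.49],0.7]
    - [[0,0,0],[0,-0.01,0.49],0.7]
    - [[0,0,0],[0,-0.01,0.49],-1]
    - [[0,0,0],[0,-0.01,0.49],-1]
    - [[0,0,0],[0,-0.01,0.49],-1]
    - [[0,0,0],[0,-0.01,0.49],-1]
    - [[0,0,0],[0,-0.01,0.49],-1]
  squeeze: 50

```text
clock: 7.45
eef_pos: [442.4, -86.5, 104.8]
tcp_rot: [3.14, 0.002, 2.251]
contact_force: [-1.7, 0.8, 6.0]
opening: 0.06
grasp_force: 49.1
```

Call:
step_arm:
  moves:
    - [[0,0,0],[0,0,0],-1]
    - [[0,0,0],[0,0,0],-1]
    - [[0,0,0],[0,0,0],-1]
    - [[0,0,0],[0,0,0],-1]
  squeeze: 50

```text
clock: 7.85
eef_pos: [442.3, -86.5, 104.7]
tcp_rot: [3.14, 0.002, 2.251]
contact_force: [-2.2, 0.5, 10.4]
opening: 0.059
grasp_force: 49.7
```

Call:
step_arm:
  moves:
    - [[0,0,0],[0,0,-0.1],-1]
    - [[0,0,0],[0,0,-0.25],-1]
    - [[0,0,0],[0,0,-0.4],-1]
    - [[0,0,0],[0,0,-0.5],-1]
    - [[0,0,0],[0,0,-0.6],-1]
    - [[0,0,0],[0,0,-0.6],-1]

```text
clock: 8.45
eef_pos: [442.8, -86.5, 225.8]
tcp_rot: [3.138, 0.004, 2.251]
contact_force: [-0.1, -0.7, -3.6]
opening: 0.053
grasp_force: 49.7
```

```bash
python3 - <<'E'
from h import *
pose()
u=np.array([np.cos(np.radians(84.2)),np.sin(np.radians(84.2))]); c=np.array([489,268]); A=c+48*u; B=c-48*u; print(A,B)
plan([(440,60,222,100),(450,220,222,84),(A[0],A[1],222,84),(A[0],A[1],111,84)])
E
```

```text
8.4 [442.8, -86.5, 225.8] [3.138 0.004 2.251] [-0.1, -0.7, -3.6] 0.053 49.7
[493.85070226 315.75427402] [484.14929774 220.24572598]
from [442.8, -86.5, 225.8] 129.0 rot [3.138 0.004 2.251]
(440, 60, 222, 100) turn z 0.644 shift [0.578, 0.45, 0.019]
(450, 220, 222, 84) turn z 0.356 shift [0.779, 0.188, -0.0]
(np.float64(493.85070226478143), np.float64(315.7542740237818), 222, 84) turn z -0.0 shift [0.499, 0.168, -0.0]
(np.float64(493.85070226478143), np.float64(315.7542740237818), 111, 84) turn z -0.0 shift [0.0, 0.0, 0.555]
```

Call:
step_arm:
  moves:
    - [[0,0,0.644],[0.578,0.45,-0.13],-1]
    - [[0,0,0.644],[0.578,0.45,-0.13],-1]
    - [[0,0,0.644],[0.578,0.45,-0.13],-1]
    - [[0,0,0.644],[0.578,0.45,-0.13],-1]
    - [[0,0,0.644],[0.578,0.45,-0.13],-1]
    - [[0,0,0.644],[0.578,0.45,-0.13],-1]

```text
clock: 9.05
eef_pos: [438.0, 60.4, 248.3]
tcp_rot: [-3.14, 0.0, 1.749]
contact_force: [0.1, 0.1, -4.2]
opening: 0.062
grasp_force: 49.6
```

Call:
step_arm:
  moves:
    - [[0,0,0.356],[0.779,0.188,0],-1]
    - [[0,0,0.356],[0.779,0.188,0],-1]
    - [[0,0,0.356],[0.779,0.188,0],-1]
    - [[0,0,0.356],[0.779,0.188,0],-1]
    - [[0,0,0.356],[0.779,0.188,0],-1]
    - [[0,0,0.356],[0.779,0.188,0],-1]

```text
clock: 9.65
eef_pos: [448.2, 219.3, 248.3]
tcp_rot: [-3.14, 0.002, 1.468]
contact_force: [-0.2, 0.7, -3.9]
opening: 0.057
grasp_force: 49.4
```

Call:
step_arm:
  moves:
    - [[0,0,0],[0.25,0.08,0],-1]
    - [[0,0,0],[0.5,0.17,0],-1]
    - [[0,0,0],[0.5,0.17,0],-1]
    - [[0,0,0],[0.5,0.17,0],-1]
    - [[0,0,0],[0.5,0.17,0],-1]

```text
clock: 10.15
eef_pos: [492.4, 314.0, 248.6]
tcp_rot: [-3.14, 0.002, 1.465]
contact_force: [-0.2, 0.6, -2.9]
opening: 0.06
grasp_force: 49.1
```

```bash
python3 - <<'E'
from h import *
pose()
plan([(494,316,240,84),(494,316,125,84)])
snap('scene','s5',(320,60,240,180),3.3)
E
```

```text
10.2 [492.4, 314.0, 248.6] [-3.140e+00  2.000e-03  1.465e+00] [-0.2, 0.6, -2.9] 0.06 49.1
from [492.4, 314.0, 248.6] 84.0 rot [-3.140e+00  2.000e-03  1.465e+00]
(494, 316, 240, 84) turn z -0.001 shift [0.011, 0.007, 0.043]
(494, 316, 125, 84) turn z -0.0 shift [0.0, 0.0, 0.575]
```

View pics/s5.png

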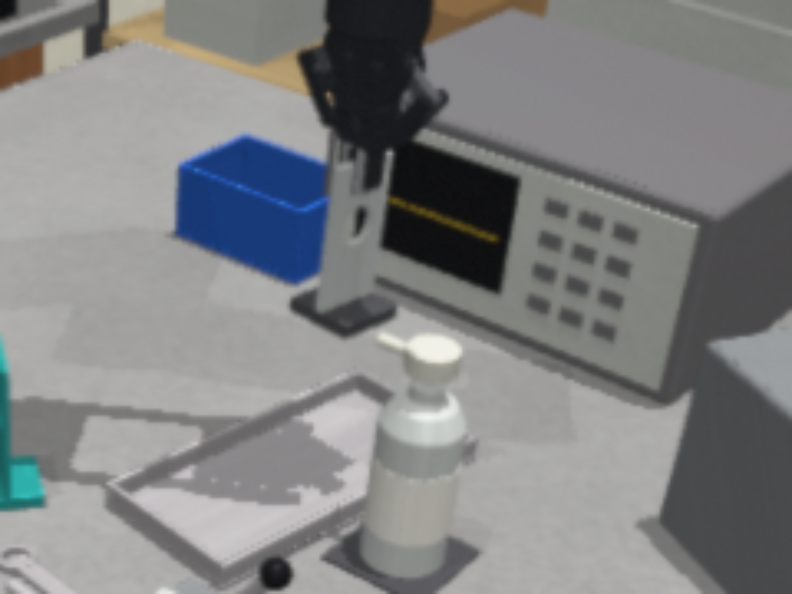

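The stand is held upright over the tray. Lowering it now.

Call:
step_arm:
  moves:
    - [[0,0,0],[0.01,0.007,0.25],-1]
    - [[0,0,0],[0.01,0.007,0.5],-1]
    - [[0,0,0],[0.01,0.007,0.62],-1]
    - [[0,0,0],[0.01,0.007,0.66],-1]
    - [[0,0,0],[0.01,0.007,0.68],-1]
    - [[0,0,0],[0.01,0.007,0.695],-1]
    - [[0,0,0],[0.01,0.007,0.7],-1]
    - [[0,0,0],[0.01,0.007,0.7],-1]

```text
clock: 11.0
eef_pos: [495.6, 318.3, 111.2]
tcp_rot: [3.139, -0.002, 1.466]
contact_force: [-0.8, -3.5, 5.4]
opening: 0.06
grasp_force: 50.7
```

```bash
python3 -c "
from h import *
pose()"
```

```text
11.0 [495.6, 318.3, 111.2] [ 3.139e+00 -2.000e-03  1.466e+00] [-0.8, -3.5, 5.4] 0.06 50.7
```

Call:
step_arm:
  moves:
    - [[0,0,0],[0,0,0],0.2]
    - [[0,0,0],[0,0,0],0.2]
    - [[0,0,0],[0,0,0],0.2]
    - [[0,0,0],[0,0,0],0.2]
    - [[0,0,0],[0,0,-0.25],0.2]
    - [[0,0,0],[0,0,-0.5],0.4]
    - [[0,0,0],[0,0,-0.7],0.7]
    - [[0,0,0],[0,0,-0.7],0.7]

```text
clock: 11.8
eef_pos: [497.2, 319.8, 255.6]
tcp_rot: [3.134, -0.006, 1.466]
contact_force: [0.4, 1.3, 0.9]
opening: 0.852
grasp_force: 0.0
```

```bash
python3 - <<'E'
from h import *
pose()
plan([(400,140,245,84),(390,-60,245,110),(420,-250,245,130),(465,-351,200,144)])
E
```

```text
11.8 [497.2, 319.8, 255.6] [ 3.134 -0.006  1.466] [0.4, 1.3, 0.9] 0.852 0.0
from [497.2, 319.8, 255.6] 84.0 rot [ 3.134 -0.006  1.466]
(400, 140, 245, 84) turn z 0.0 shift [-0.945, -0.389, 0.053]
(390, -60, 245, 110) turn z -0.578 shift [-1.0, 0.055, -0.0]
(420, -250, 245, 130) turn z -0.444 shift [-0.944, -0.184, -0.0]
(465, -351, 200, 144) turn z -0.311 shift [-0.531, -0.152, 0.225]
```

Call:
step_arm:
  moves:
    - [[0,0,0],[-0.945,-0.389,0.05],0.7]
    - [[0,0,0],[-0.945,-0.389,0.05],0.7]
    - [[0,0,0],[-0.945,-0.389,0.05],0.7]
    - [[0,0,0],[-0.945,-0.389,0.05],0.7]
    - [[0,0,0],[-0.945,-0.389,0.05],0.7]
    - [[0,0,0],[-0.945,-0.389,0.05],0.7]

```text
clock: 12.4
eef_pos: [396.8, 137.3, 239.1]
tcp_rot: [3.141, -0.0, 1.464]
contact_force: [-0.1, 0.7, 0.9]
opening: 0.849
grasp_force: 0.0
```

Call:
step_arm:
  moves:
    - [[0,0,-0.578],[-1,0.055,0],0.7]
    - [[0,0,-0.578],[-1,0.055,0],0.7]
    - [[0,0,-0.578],[-1,0.055,0],0.7]
    - [[0,0,-0.578],[-1,0.055,0],0.7]
    - [[0,0,-0.578],[-1,0.055,0],0.7]
    - [[0,0,-0.578],[-1,0.055,0],0.7]

```text
clock: 13.0
eef_pos: [388.6, -64.1, 239.4]
tcp_rot: [3.141, 0.001, 1.917]
contact_force: [0.5, 0.2, 0.3]
opening: 0.852
grasp_force: 0.0
```

Call:
step_arm:
  moves:
    - [[0,0,-0.444],[-0.944,-0.184,0],0.7]
    - [[0,0,-0.444],[-0.944,-0.184,0],0.7]
    - [[0,0,-0.444],[-0.944,-0.184,0],0.7]
    - [[0,0,-0.444],[-0.944,-0.184,0],0.7]
    - [[0,0,-0.444],[-0.944,-0.184,0],0.7]
    - [[0,0,-0.444],[-0.944,-0.184,0],0.7]

```text
clock: 13.6
eef_pos: [418.6, -252.5, 238.7]
tcp_rot: [3.141, -0.001, 2.267]
contact_force: [-0.5, 0.6, 0.2]
opening: 0.856
grasp_force: 0.0
```

```bash
python3 - <<'E'
from h import *
pose()
plan([(465,-351,200,144)])
for c in('top','scene'):
  snap(c,'chk_'+c)
  for n in('stand_a','hole_a'): print(c,n,[(fmt(m['xy']),round(m['conf'],2)) for m in imaging.mark_of(c,n)])
a=cv2.imread('pics/chk_top.png');b=cv2.imread('pics/chk_scene.png')
cv2.imwrite('pics/m6.png',np.vstack([np.hstack([cv2.resize(a[210:306,80:208],(400,300)),cv2.resize(a[238:310,386:482],(400,300))]),np.hstack([cv2.resize(b[130:226,370:498],(400,300)),cv2.resize(b[262:334,170:266],(400,300))])]))
E
```

```text
13.6 [418.6, -252.5, 238.7] [ 3.141e+00 -1.000e-03  2.267e+00] [-0.5, 0.6, 0.2] 0.856 0.0
from [418.6, -252.5, 238.7] 129.9 rot [ 3.141e+00 -1.000e-03  2.267e+00]
(465, -351, 200, 144) turn z -0.314 shift [-0.527, -0.138, 0.194]
top stand_a [([227.2, 333.4], 0.64)]
top hole_a [([121.9, 256.5], 0.85), ([227.2, 334.1], 0.78)]
scene stand_a [([417.8, 201.2], 0.84), ([319.4, 209.1], 0.8), ([211.9, 322.9], 0.6)]
scene hole_a [([317.7, 184.5], 0.71), ([205.3, 296.1], 0.68), ([423.6, 176.8], 0.65)]
```

View pics/m6.png

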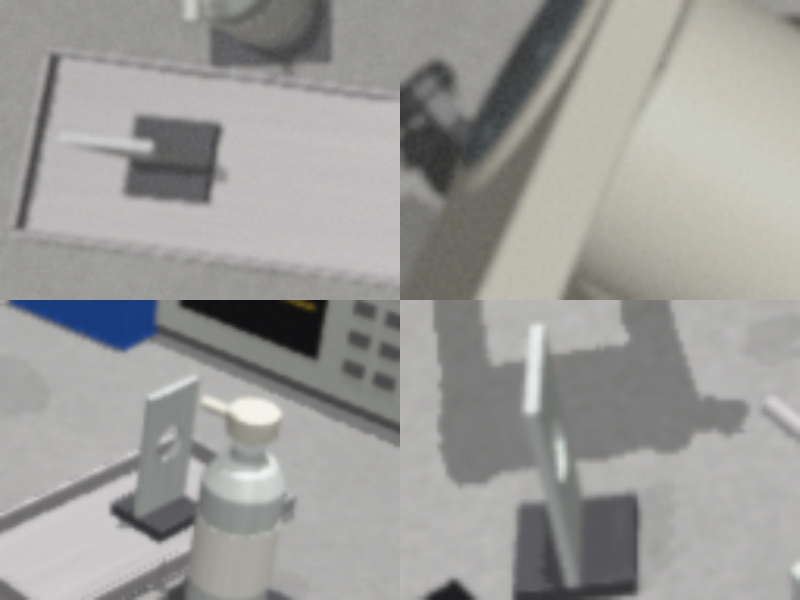

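Stand P is upright in the tray and stand Q hasn't moved. Next I grasp Q.

Call:
step_arm:
  moves:
    - [[0,0,-0.318],[-0.527,-0.138,0.194],0.7]
    - [[0,0,-0.318],[-0.527,-0.138,0.194],0.7]
    - [[0,0,-0.318],[-0.527,-0.138,0.194],0.7]
    - [[0,0,-0.318],[-0.527,-0.138,0.194],0.7]
    - [[0,0,-0.318],[-0.527,-0.138,0.194],0.7]

```text
clock: 14.4
eef_pos: [463.5, -349.2, 200.5]
tcp_rot: [3.141, -0.001, 2.517]
contact_force: [-0.4, -0.5, -0.1]
opening: 0.847
grasp_force: 0.0
```

Call:
step_arm:
  moves:
    - [[0,0,0],[0,0,0.25],0.7]
    - [[0,0,0],[0,0,0.48],0.7]
    - [[0,0,0],[0,0,0.48],0.7]
    - [[0,0,0],[0,0,0.48],-1]
    - [[0,0,0],[0,0,0.48],-1]
    - [[0,0,0],[0,0,0.48],-1]
    - [[0,0,0],[0,0,0.48],-1]
    - [[0,0,0],[0,0,0.48],-1]

```text
clock: 15.2
eef_pos: [464.7, -351.0, 106.1]
tcp_rot: [3.142, 0.002, 2.518]
contact_force: [-0.3, -0.6, 4.6]
opening: 0.059
grasp_force: 49.7
```

Call:
step_arm:
  moves:
    - [[0,0,0],[0,0,0],-1]
    - [[0,0,0],[0,0,0],-1]
    - [[0,0,0],[0,0,0],-1]

```text
clock: 15.5
eef_pos: [464.6, -351.0, 106.0]
tcp_rot: [3.142, 0.002, 2.518]
contact_force: [-1.6, 0.9, 8.3]
opening: 0.056
grasp_force: 50.6
```

Call:
step_arm:
  moves:
    - [[0,0,0],[0,0,-0.1],-1]
    - [[0,0,0],[0,0,-0.25],-1]
    - [[0,0,0],[0,0,-0.4],-1]
    - [[0,0,0],[0,0,-0.55],-1]
    - [[0,0,0],[0,0,-0.7],-1]
    - [[0,0,0],[0,0,-0.7],-1]

```text
clock: 16.1
eef_pos: [465.6, -351.8, 248.7]
tcp_rot: [-3.141, 0.007, 2.518]
contact_force: [1.3, -1.5, -3.6]
opening: 0.059
grasp_force: 49.1
```

```bash
python3 - <<'E'
from h import *
pose()
plan([(420,-230,252,129),(400,-40,252,105),(430,150,255,84),(486,222,255,84)])
E
```

```text
16.1 [465.6, -351.8, 248.7] [-3.141  0.007  2.518] [1.3, -1.5, -3.6] 0.059 49.1
from [465.6, -351.8, 248.7] 144.3 rot [-3.141  0.007  2.518]
(420, -230, 252, 129) turn z 0.34 shift [0.541, 0.361, -0.016]
(400, -40, 252, 105) turn z 0.533 shift [0.801, 0.52, -0.0]
(430, 150, 255, 84) turn z 0.467 shift [0.879, 0.391, -0.015]
(486, 222, 255, 84) turn z -0.0 shift [0.387, 0.241, -0.0]
```

Call:
step_arm:
  moves:
    - [[0,0,0.34],[0.541,0.361,-0.016],-1]
    - [[0,0,0.34],[0.541,0.361,-0.016],-1]
    - [[0,0,0.34],[0.541,0.361,-0.016],-1]
    - [[0,0,0.34],[0.541,0.361,-0.016],-1]
    - [[0,0,0.34],[0.541,0.361,-0.016],-1]

```text
clock: 16.6
eef_pos: [417.8, -228.2, 246.9]
tcp_rot: [-3.141, -0.0, 2.253]
contact_force: [-0.1, -0.5, -2.5]
opening: 0.056
grasp_force: 49.3
```

Call:
step_arm:
  moves:
    - [[0,0,0.533],[0.801,0.52,0],-1]
    - [[0,0,0.533],[0.801,0.52,0],-1]
    - [[0,0,0.533],[0.801,0.52,0],-1]
    - [[0,0,0.533],[0.801,0.52,0],-1]
    - [[0,0,0.533],[0.801,0.52,0],-1]
    - [[0,0,0.533],[0.801,0.52,0],-1]

```text
clock: 17.2
eef_pos: [398.6, -37.9, 247.4]
tcp_rot: [-3.142, 0.0, 1.836]
contact_force: [0.1, -0.3, -3.9]
opening: 0.059
grasp_force: 49.2
```

Call:
step_arm:
  moves:
    - [[0,0,0.467],[0.879,0.391,-0.015],-1]
    - [[0,0,0.467],[0.879,0.391,-0.015],-1]
    - [[0,0,0.467],[0.879,0.391,-0.015],-1]
    - [[0,0,0.467],[0.879,0.391,-0.015],-1]
    - [[0,0,0.467],[0.879,0.391,-0.015],-1]
    - [[0,0,0.467],[0.879,0.391,-0.015],-1]

```text
clock: 17.8
eef_pos: [429.7, 152.1, 250.3]
tcp_rot: [3.141, 0.0, 1.468]
contact_force: [0.5, 0.0, -3.6]
opening: 0.06
grasp_force: 49.0
```

Call:
step_arm:
  moves:
    - [[0,0,0],[0.2,0.12,0],-1]
    - [[0,0,0],[0.387,0.241,0],-1]
    - [[0,0,0],[0.387,0.241,0],-1]
    - [[0,0,0],[0.387,0.241,0],-1]

```text
clock: 18.2
eef_pos: [485.1, 221.6, 249.7]
tcp_rot: [-3.14, 0.002, 1.466]
contact_force: [-0.5, -1.2, -4.0]
opening: 0.057
grasp_force: 49.4
```

```bash
python3 - <<'E'
from h import *
pose()
plan([(486,222,111,84)])
E
```

```text
18.2 [485.1, 221.6, 249.7] [-3.140e+00  2.000e-03  1.466e+00] [-0.5, -1.2, -4.0] 0.057 49.4
from [485.1, 221.6, 249.7] 84.0 rot [-3.140e+00  2.000e-03  1.466e+00]
(486, 222, 111, 84) turn z -0.001 shift [0.002, 0.004, 0.694]
```

Call:
step_arm:
  moves:
    - [[0,0,0],[0,0,0.25],-1]
    - [[0,0,0],[0,0,0.5],-1]
    - [[0,0,0],[0,0,0.62],-1]
    - [[0,0,0],[0,0,0.66],-1]
    - [[0,0,0],[0,0,0.68],-1]
    - [[0,0,0],[0,0,0.695],-1]
    - [[0,0,0],[0,0,0.7],-1]
    - [[0,0,0],[0,0,0.7],-1]

```text
clock: 19.0
eef_pos: [484.9, 223.5, 111.8]
tcp_rot: [3.14, -0.001, 1.466]
contact_force: [0.1, -0.7, -3.5]
opening: 0.057
grasp_force: 49.4
```

Call:
step_arm:
  moves:
    - [[0,0,0],[0,0,0],0.2]
    - [[0,0,0],[0,0,0],0.2]
    - [[0,0,0],[0,0,0],0.2]
    - [[0,0,0],[0,0,0],0.2]
    - [[0,0,0],[0,0,-0.25],0.2]
    - [[0,0,0],[0,0,-0.5],0.2]
    - [[0,0,0],[0,0,-0.7],-1]
    - [[0,0,0],[0,0,-0.75],-1]

```text
clock: 19.8
eef_pos: [486.3, 224.3, 265.7]
tcp_rot: [3.135, -0.004, 1.466]
contact_force: [0.2, -0.6, -1.0]
opening: 0.269
grasp_force: 0.0
```

```bash
python3 - <<'E'
from h import *
pose()
plan([(613,251,250,84),(613,251,195,84)])
for c in('top','scene'):
  snap(c,'chk2_'+c)
  for n in('stand_a',): print(c,n,[(fmt(m['xy']),round(m['conf'],2)) for m in imaging.mark_of(c,n)])
E
```

```text
19.8 [486.3, 224.3, 265.7] [ 3.135 -0.004  1.466] [0.2, -0.6, -1.0] 0.269 0.0
from [486.3, 224.3, 265.7] 84.0 rot [ 3.135 -0.004  1.466]
(613, 251, 250, 84) turn z 0.0 shift [0.199, 0.616, 0.079]
(613, 251, 195, 84) turn z -0.0 shift [0.0, 0.0, 0.275]
top stand_a [([132.2, 261.8], 0.79), ([177.8, 265.9], 0.63), ([227.4, 331.6], 0.62)]
scene stand_a [([318.6, 206.6], 0.9), ([398.4, 209.1], 0.87), ([420.8, 198.5], 0.63)]
```

```bash
python3 - <<'E'
import cv2,numpy as np
a=cv2.imread('pics/chk2_top.png');b=cv2.imread('pics/chk2_scene.png')
cv2.imwrite('pics/m7.png',np.hstack([cv2.resize(a[210:306,80:208],(400,300)),cv2.resize(b[130:226,370:498],(400,300))]))
E
```

```text
(no output)
```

View pics/m7.png

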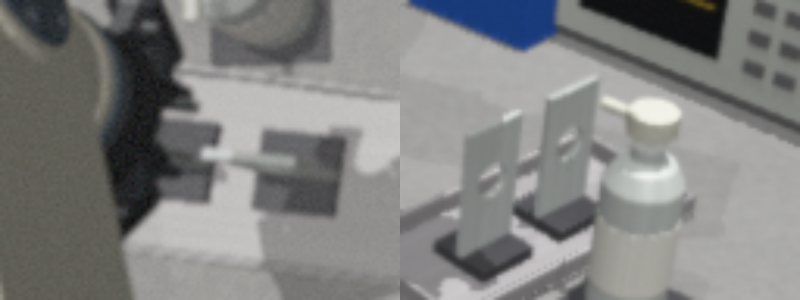

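Call:
step_arm:
  moves:
    - [[0,0,0],[0.2,0.616,0.05],-1]
    - [[0,0,0],[0.2,0.616,0.079],-1]
    - [[0,0,0],[0.2,0.616,0.079],-1]
    - [[0,0,0],[0.2,0.616,0.079],-1]
    - [[0,0,0],[0.2,0.616,0.079],-1]

```text
clock: 20.5
eef_pos: [609.8, 249.6, 241.8]
tcp_rot: [-3.137, 0.002, 1.466]
contact_force: [-0.0, -0.6, 0.1]
opening: 0.001
grasp_force: 0.0
```

Call:
step_arm:
  moves:
    - [[0,0,0],[0,0,0.2],-1]
    - [[0,0,0],[0,0,0.25],-1]
    - [[0,0,0],[0,0,0.25],-1]

```text
clock: 20.8
eef_pos: [608.4, 249.4, 192.8]
tcp_rot: [-3.137, 0.002, 1.466]
contact_force: [-0.9, -0.7, -0.0]
opening: -0.001
grasp_force: 0.0
```

Both stands are upright in the tray. Now I press the cap.

Call:
step_arm:
  moves:
    - [[0,0,0],[0.01,0.02,0],-1]
    - [[0,0,0],[0.01,0.02,0.03],-1]
    - [[0,0,0],[0.01,0.02,0.05],-1]
    - [[0,0,0],[0.01,0.02,0.065],-1]
    - [[0,0,0],[0.01,0.02,0.075],-1]
    - [[0,0,0],[0.01,0.02,0.08],-1]

```text
clock: 21.4
eef_pos: [616.0, 252.1, 179.8]
tcp_rot: [3.14, -0.001, 1.466]
contact_force: [1.3, 0.7, 5.5]
opening: -0.002
grasp_force: 3.3
```

Call:
step_arm:
  moves:
    - [[0,0,0],[0,-0.01,0.01],-1]
    - [[0,0,0],[0,-0.01,0.02],-1]
    - [[0,0,0],[0,-0.01,0.025],-1]
    - [[0,0,0],[0,-0.01,0.025],-1]

```text
clock: 21.8
eef_pos: [615.1, 252.3, 177.9]
tcp_rot: [3.137, -0.002, 1.466]
contact_force: [-3.3, -2.3, 23.3]
opening: -0.003
grasp_force: 12.1
```

The force reached 23 N, well past the 8 N spring, so the cap is bottomed. Now I let it spring back up.

Call:
step_arm:
  moves:
    - [[0,0,0],[0,0,0],-1]
    - [[0,0,0],[0,0,-0.05],-1]
    - [[0,0,0],[0,0,-0.12],-1]
    - [[0,0,0],[0,0,-0.3],-1]
    - [[0,0,0],[0,0,-0.38],-1]
    - [[0,0,0],[0,0,-0.38],-1]

```text
clock: 22.4
eef_pos: [614.3, 252.4, 252.7]
tcp_rot: [3.138, -0.002, 1.466]
contact_force: [-0.1, -0.3, -0.2]
opening: -0.001
grasp_force: 0.0
```

```bash
python3 - <<'E'
from h import *
pose()
for c in('top','scene'):
  snap(c,'chk3_'+c)
  for n in('stand_a','cap_top','lever_tip'): print(c,n,[(fmt(m['xy']),round(m['conf'],2)) for m in imaging.mark_of(c,n)])
b=cv2.imread('pics/chk3_scene.png'); cv2.imwrite('pics/s8.png',cv2.resize(b[100:280,260:500],(800,600)))
plan([(500,225,250,84),(486,223.5,220,84),(486,223.5,108,84)])
E
```

```text
22.4 [614.3, 252.4, 252.7] [ 3.138e+00 -2.000e-03  1.466e+00] [-0.1, -0.3, -0.2] -0.001 0.0
top stand_a [([176.9, 264.3], 0.94), ([137.8, 259.7], 0.75), ([228.9, 335.1], 0.59), ([290.5, 149.3], 0.27)]
top cap_top [([136.4, 193.9], 0.56)]
top lever_tip [([258.6, 182.2], 0.44)]
scene stand_a [([395.2, 210.8], 0.9), ([422.3, 200.3], 0.71), ([318.0, 207.9], 0.61)]
scene cap_top [([451.4, 163.2], 0.8), ([174.5, 366.3], 0.16)]
scene lever_tip [([399.5, 233.7], 0.54)]
from [612.7, 251.8, 248.7] 84.0 rot [-3.140e+00  1.000e-03  1.466e+00]
(500, 225, 250, 84) turn z -0.0 shift [-0.192, -0.546, -0.006]
(486, 223.5, 220, 84) turn z -0.0 shift [-0.015, -0.069, 0.15]
(486, 223.5, 108, 84) turn z -0.0 shift [0.0, 0.0, 0.56]
```

View pics/s8.png

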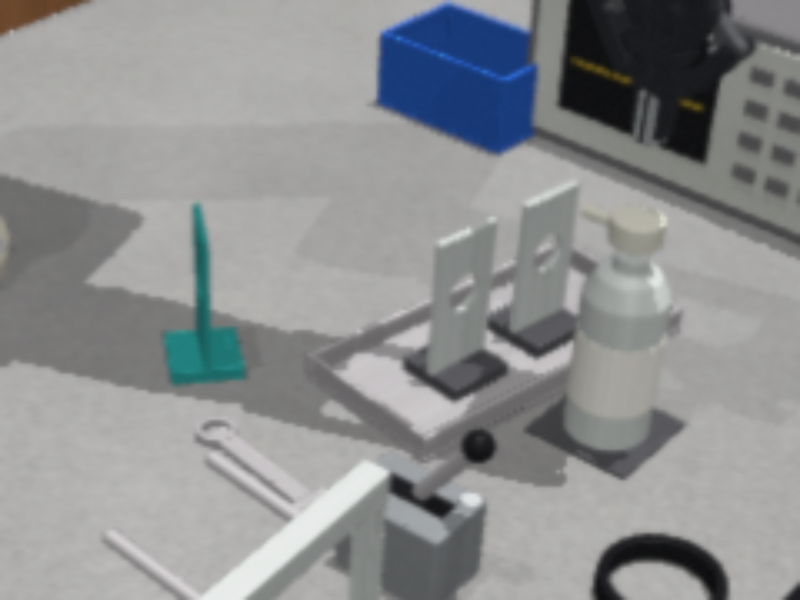

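The cap is back up, the lever is on and both stands stand upright in the tray. Top-edge pixels: near stand (391,172)–(408,167), far stand (417,163)–(433,155). I'll check their poses.

```bash
python3 - <<'E'
from h import *
for e in([(436,240),(494,223)],[(523,207),(577,184)]):
    E=at_z('scene',[(260+u/3.333,100+v/3.333) for u,v in e],135); d=E[1]-E[0]; print(fmt(E),fmt(E.mean(0)),np.degrees(np.arctan2(d[1],d[0])),np.linalg.norm(d))
print(fmt(at_z('top',[(176.9,264.3),(137.8,259.7)],5)))
E
```

```text
[[479.4, 197.3, 135.0], [494.8, 247.7, 135.0]] [487.1, 222.5, 135.0] 73.00115133872936 52.66666546321331
[[495.7, 282.7, 135.0], [504.0, 342.1, 135.0]] [499.9, 312.4, 135.0] 82.07975170329115 59.976582650000154
[[488.1, 221.8, 5.0], [499.0, 311.6, 5.0]]
```

Call:
step_arm:
  moves:
    - [[0,0,0],[-0.19,-0.55,-0.01],0.3]
    - [[0,0,0],[-0.19,-0.55,-0.01],0.3]
    - [[0,0,0],[-0.19,-0.55,-0.01],0.3]
    - [[0,0,0],[-0.205,-0.61,0.14],0.3]
    - [[0,0,0],[-0.205,-0.61,0.14],0.3]
    - [[0,0,0],[-0.205,-0.61,0.14],0.3]

```text
clock: 23.4
eef_pos: [487.6, 224.0, 221.9]
tcp_rot: [-3.141, 0.001, 1.466]
contact_force: [0.2, -1.0, -0.1]
opening: 0.651
grasp_force: 0.0
```

```bash
python3 - <<'E'
from h import *
pose()
plan([(486.5,223,108,84)])
E
```

```text
23.4 [487.6, 224.0, 221.9] [-3.141e+00  1.000e-03  1.466e+00] [0.2, -1.0, -0.1] 0.651 0.0
from [487.6, 224.0, 221.9] 84.0 rot [-3.141e+00  1.000e-03  1.466e+00]
(486.5, 223, 108, 84) turn z 0.0 shift [-0.005, -0.005, 0.57]
```

Call:
step_arm:
  moves:
    - [[0,0,0],[-0.005,-0.005,0.25],0.3]
    - [[0,0,0],[-0.005,-0.005,0.45],0.3]
    - [[0,0,0],[-0.005,-0.005,0.56],0.3]
    - [[0,0,0],[-0.005,-0.005,0.56],0.3]
    - [[0,0,0],[-0.005,-0.005,0.56],-1]
    - [[0,0,0],[-0.005,-0.005,0.56],-1]
    - [[0,0,0],[-0.005,-0.005,0.56],-1]
    - [[0,0,0],[-0.005,-0.005,0.56],-1]
  squeeze: 60

```text
clock: 24.2
eef_pos: [486.6, 223.5, 111.3]
tcp_rot: [3.141, -0.001, 1.466]
contact_force: [-4.8, 0.7, 7.2]
opening: 0.055
grasp_force: 59.7
```

Call:
step_arm:
  moves:
    - [[0,0,0],[0,0,0],-1]
    - [[0,0,0],[0,0,0],-1]
    - [[0,0,0],[0,0,0],-1]
    - [[0,0,0],[0,0,0],-1]

```text
clock: 24.6
eef_pos: [486.4, 223.5, 111.3]
tcp_rot: [3.141, -0.001, 1.466]
contact_force: [-4.3, 0.6, 7.6]
opening: 0.057
grasp_force: 59.6
```

Call:
step_arm:
  moves:
    - [[0,0,0],[0,0,-0.1],-1]
    - [[0,0,0],[0,0,-0.3],-1]
    - [[0,0,0],[0,0,-0.5],-1]
    - [[0,0,0],[0,0,-0.7],-1]
    - [[0,0,0],[0,0,-0.85],-1]
    - [[0,0,0],[0,0,-0.85],-1]

```text
clock: 25.2
eef_pos: [488.5, 224.0, 284.8]
tcp_rot: [3.134, -0.004, 1.466]
contact_force: [1.3, 0.6, -4.4]
opening: 0.056
grasp_force: 58.9
```

```bash
python3 - <<'E'
from h import *
pose()
plan([(430,60,285,96.2),(430,-130,285,96.2),(480,-310,250,96.2)])
E
```

```text
25.2 [488.5, 224.0, 284.8] [ 3.134 -0.004  1.466] [1.3, 0.6, -4.4] 0.056 58.9
from [488.5, 224.0, 284.8] 84.0 rot [ 3.134 -0.004  1.466]
(430, 60, 285, 96.2) turn z -0.271 shift [-0.846, -0.205, -0.001]
(430, -130, 285, 96.2) turn z -0.0 shift [-0.944, -0.103, -0.0]
(480, -310, 250, 96.2) turn z -0.0 shift [-0.922, 0.151, 0.175]
```

Call:
step_arm:
  moves:
    - [[0,0,-0.271],[-0.846,-0.205,0],-1]
    - [[0,0,-0.271],[-0.846,-0.205,0],-1]
    - [[0,0,-0.271],[-0.846,-0.205,0],-1]
    - [[0,0,-0.271],[-0.846,-0.205,0],-1]
    - [[0,0,-0.271],[-0.846,-0.205,0],-1]
    - [[0,0,-0.271],[-0.846,-0.205,0],-1]

```text
clock: 25.8
eef_pos: [427.5, 58.7, 279.2]
tcp_rot: [-3.141, -0.0, 1.677]
contact_force: [-0.2, 0.5, -3.5]
opening: 0.058
grasp_force: 58.8
```

Call:
step_arm:
  moves:
    - [[0,0,0],[-0.944,-0.103,0],-1]
    - [[0,0,0],[-0.944,-0.103,0],-1]
    - [[0,0,0],[-0.944,-0.103,0],-1]
    - [[0,0,0],[-0.944,-0.103,0],-1]
    - [[0,0,0],[-0.944,-0.103,0],-1]
    - [[0,0,0],[-0.944,-0.103,0],-1]

```text
clock: 26.4
eef_pos: [428.1, -130.7, 279.2]
tcp_rot: [-3.141, -0.001, 1.677]
contact_force: [0.7, 1.0, -3.8]
opening: 0.056
grasp_force: 58.6
```

Call:
step_arm:
  moves:
    - [[0,0,0],[-0.922,0.151,0.175],-1]
    - [[0,0,0],[-0.922,0.151,0.175],-1]
    - [[0,0,0],[-0.922,0.151,0.175],-1]
    - [[0,0,0],[-0.922,0.151,0.175],-1]
    - [[0,0,0],[-0.922,0.151,0.175],-1]
    - [[0,0,0],[-0.922,0.151,0.175],-1]

```text
clock: 27.0
eef_pos: [478.3, -309.6, 243.7]
tcp_rot: [-3.14, -0.002, 1.679]
contact_force: [-0.8, 0.5, -4.6]
opening: 0.053
grasp_force: 58.7
```

```bash
cat >> h.py <<'E'
PEG={0:(632.2,-303.2),1:(622.5,-213.7),2:(612.8,-124.2)}; RX=np.array([np.cos(.1078),np.sin(.1078)])
def pegp(i,s,holez,h): # s: along rail x from mid
    q=np.array(PEG[i])+s*RX; return (round(q[0],1),round(q[1],1),round(holez+h-77,1),96.2)
E
python3 - <<'E'
from h import *
pose(); h=106.3
plan([pegp(0,-80,163,h),pegp(0,-40,163,h),pegp(0,8,156,h),pegp(0,8,144,h)])
E
```

```text
27.0 [478.3, -309.6, 243.7] [-3.140e+00 -2.000e-03  1.679e+00] [-0.8, 0.5, -4.6] 0.053 58.7
from [478.3, -309.6, 243.7] 96.2 rot [-3.140e+00 -2.000e-03  1.679e+00]
(np.float64(552.7), np.float64(-311.8), 192.3, 96.2) turn z 0.001 shift [-0.051, 0.368, 0.257]
(np.float64(592.4), np.float64(-307.5), 192.3, 96.2) turn z -0.0 shift [-0.0, 0.2, -0.0]
(np.float64(640.2), np.float64(-302.3), 185.3, 96.2) turn z -0.0 shift [0.0, 0.24, 0.035]
(np.float64(640.2), np.float64(-302.3), 173.3, 96.2) turn z -0.0 shift [0.0, 0.0, 0.06]
```

Call:
step_arm:
  moves:
    - [[0,0,0],[-0.05,0.18,0.13],-1]
    - [[0,0,0],[-0.05,0.368,0.257],-1]
    - [[0,0,0],[-0.05,0.368,0.257],-1]
    - [[0,0,0],[-0.05,0.368,0.257],-1]
    - [[0,0,0],[-0.05,0.368,0.257],-1]
    - [[0,0,0],[-0.05,0.368,0.257],-1]

```text
clock: 27.6
eef_pos: [551.8, -312.5, 194.7]
tcp_rot: [3.141, 0.001, 1.679]
contact_force: [-0.2, -0.3, -3.3]
opening: 0.055
grasp_force: 60.0
```

```bash
python3 - <<'E'
from h import *
pose(); h=106.3
plan([pegp(0,-40,163,h),pegp(0,8,156,h),pegp(0,8,144,h)])
a=imaging.grab_frame('top')[:,:,::-1]; b=imaging.grab_frame('scene')[:,:,::-1]
cv2.imwrite('pics/m9.png',np.hstack([cv2.resize(a[150:270,360:520],(400,300)),cv2.resize(b[190:370,150:390],(400,300))]))
E
```

```text
27.6 [551.8, -312.5, 194.7] [3.141e+00 1.000e-03 1.679e+00] [-0.2, -0.3, -3.3] 0.055 60.0
from [551.8, -312.5, 194.7] 96.2 rot [3.141e+00 1.000e-03 1.679e+00]
(np.float64(592.4), np.float64(-307.5), 192.3, 96.2) turn z 0.0 shift [0.003, 0.204, 0.012]
(np.float64(640.2), np.float64(-302.3), 185.3, 96.2) turn z -0.0 shift [0.0, 0.24, 0.035]
(np.float64(640.2), np.float64(-302.3), 173.3, 96.2) turn z -0.0 shift [0.0, 0.0, 0.06]
```

View pics/m9.png

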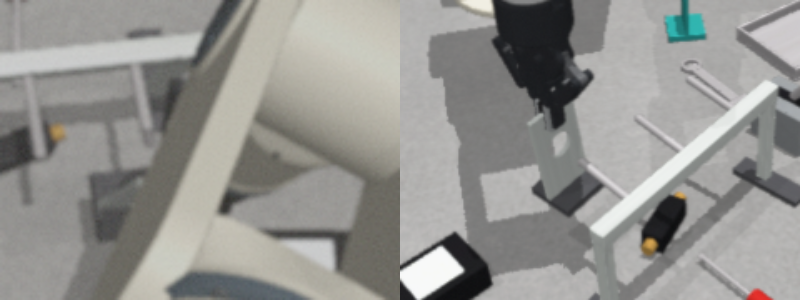

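The hole, around scene (247,275), lies in line with the right peg's tip at (260,287). I'll thread it on slowly and watch the force.

Call:
step_arm:
  moves:
    - [[0,0,0],[0,0.07,0.012],-1]
    - [[0,0,0],[0,0.14,0.012],-1]
    - [[0,0,0],[0,0.2,0.012],-1]
    - [[0,0,0],[0,0.25,0.02],-1]
    - [[0,0,0],[0,0.3,0.027],-1]
    - [[0,0,0],[0,0.3,0.027],-1]

```text
clock: 28.3
eef_pos: [613.0, -306.1, 187.5]
tcp_rot: [3.141, -0.0, 1.68]
contact_force: [-0.1, 0.3, -3.3]
opening: 0.056
grasp_force: 60.0
```

Call:
step_arm:
  moves:
    - [[0,0,0],[0,0.05,0],-1]
    - [[0,0,0],[0,0.1,0.005],-1]
    - [[0,0,0],[0,0.14,0.01],-1]
    - [[0,0,0],[0,0.14,0.01],-1]

```text
clock: 28.7
eef_pos: [640.6, -303.2, 185.9]
tcp_rot: [3.141, 0.0, 1.679]
contact_force: [0.2, -0.5, -4.4]
opening: 0.058
grasp_force: 60.0
```

Call:
step_arm:
  moves:
    - [[0,0,0],[0,0,0.02],-1]
    - [[0,0,0],[0,0,0.04],-1]
    - [[0,0,0],[0,0,0.055],-1]
    - [[0,0,0],[0,0,0.055],-1]

```text
clock: 29.1
eef_pos: [638.8, -303.4, 174.3]
tcp_rot: [-3.14, -0.001, 1.679]
contact_force: [-0.6, 0.5, -3.8]
opening: 0.058
grasp_force: 60.0
```

```bash
python3 -c "
from h import *
pose()"
```

```text
29.1 [638.8, -303.4, 174.3] [-3.140e+00 -1.000e-03  1.679e+00] [-0.6, 0.5, -3.8] 0.058 60.0
```

Call:
step_arm:
  moves:
    - [[0,0,0],[0,0,0.01],-1]
    - [[0,0,0],[0,0,0.015],-1]
    - [[0,0,0],[0,0,0.015],-1]

```text
clock: 29.4
eef_pos: [639.7, -303.6, 172.9]
tcp_rot: [3.141, 0.001, 1.679]
contact_force: [-1.8, 0.7, 2.6]
opening: 0.056
grasp_force: 61.1
```

The peg now carries the stand. Release and rise.

Call:
step_arm:
  moves:
    - [[0,0,0],[0,0,0],-0.2]
    - [[0,0,0],[0,0,0],-0.2]
    - [[0,0,0],[0,0,0],-0.2]
    - [[0,0,0],[0,0,0],-0.2]
    - [[0,0,0],[0,0,-0.15],-0.2]
    - [[0,0,0],[0,0,-0.35],-0.2]
    - [[0,0,0],[0,0,-0.5],-0.2]
    - [[0,0,0],[0,0,-0.5],-0.2]

```text
clock: 30.2
eef_pos: [641.7, -304.5, 277.7]
tcp_rot: [3.135, 0.004, 1.679]
contact_force: [-0.5, 0.3, -0.1]
opening: 0.401
grasp_force: 0.0
```

```bash
python3 - <<'E'
from h import *
pose()
plan([(480,-250,280,96.2),(430,-70,280,90),(410,110,280,84),(440,280,260,84),(495.6,318.3,220,84)])
E
```

```text
30.2 [641.7, -304.5, 277.7] [3.135 0.004 1.679] [-0.5, 0.3, -0.1] 0.401 0.0
from [641.7, -304.5, 277.7] 96.2 rot [3.135 0.004 1.679]
(480, -250, 280, 96.2) turn z -0.0 shift [0.358, -0.775, -0.012]
(430, -70, 280, 90) turn z 0.138 shift [0.922, -0.151, -0.0]
(410, 110, 280, 84) turn z 0.133 shift [0.9, -0.1, -0.0]
(440, 280, 260, 84) turn z -0.0 shift [0.861, 0.06, 0.1]
(495.6, 318.3, 220, 84) turn z -0.0 shift [0.22, 0.256, 0.2]
```

Call:
step_arm:
  moves:
    - [[0,0,0],[0.358,-0.775,-0.012],0.3]
    - [[0,0,0],[0.358,-0.775,-0.012],0.3]
    - [[0,0,0],[0.358,-0.775,-0.012],0.3]
    - [[0,0,0],[0.358,-0.775,-0.012],0.3]
    - [[0,0,0],[0.358,-0.775,-0.012],0.3]

```text
clock: 30.7
eef_pos: [475.0, -248.0, 274.3]
tcp_rot: [-3.14, -0.001, 1.678]
contact_force: [-0.3, 0.8, -0.1]
opening: 0.65
grasp_force: 0.0
```

Call:
step_arm:
  moves:
    - [[0,0,0.138],[0.922,-0.151,0],0.3]
    - [[0,0,0.138],[0.922,-0.151,0],0.3]
    - [[0,0,0.138],[0.922,-0.151,0],0.3]
    - [[0,0,0.138],[0.922,-0.151,0],0.3]
    - [[0,0,0.138],[0.922,-0.151,0],0.3]
    - [[0,0,0.138],[0.922,-0.151,0],0.3]

```text
clock: 31.3
eef_pos: [428.8, -68.4, 274.6]
tcp_rot: [3.141, 0.0, 1.573]
contact_force: [-0.4, -0.6, -0.1]
opening: 0.652
grasp_force: 0.0
```

Call:
step_arm:
  moves:
    - [[0,0,0.133],[0.9,-0.1,0],0.3]
    - [[0,0,0.133],[0.9,-0.1,0],0.3]
    - [[0,0,0.133],[0.9,-0.1,0],0.3]
    - [[0,0,0.133],[0.9,-0.1,0],0.3]
    - [[0,0,0.133],[0.9,-0.1,0],0.3]
    - [[0,0,0.133],[0.9,-0.1,0],0.3]

```text
clock: 31.9
eef_pos: [408.8, 110.9, 274.3]
tcp_rot: [3.142, 0.001, 1.467]
contact_force: [-0.6, -0.7, -0.2]
opening: 0.652
grasp_force: 0.0
```

```bash
python3 - <<'E'
from h import *
pose()
for c in('top','scene'):
  snap(c,'chk4_'+c)
  for n in('stand_a','hole_a','lever_tip'): print(c,n,[(fmt(m['xy']),round(m['conf'],2)) for m in imaging.mark_of(c,n)])
b=cv2.imread('pics/chk4_scene.png');cv2.imwrite('pics/m10.png',np.hstack([cv2.resize(b[125:245,360:520],(400,300)),cv2.resize(b[220:370,190:390],(400,300))]))
plan([(440,280,260,84),(495.6,318.3,220,84)])
E
```

```text
31.9 [408.8, 110.9, 274.3] [3.142e+00 1.000e-03 1.467e+00] [-0.6, -0.7, -0.2] 0.652 0.0
top stand_a [([229.1, 333.4], 0.89), ([408.2, 196.5], 0.86), ([140.6, 191.2], 0.52), ([417.7, 189.6], 0.52)]
top hole_a [([412.9, 186.5], 0.92)]
top lever_tip [([473.4, 255.9], 0.71), ([257.5, 180.5], 0.62), ([262.1, 273.2], 0.15)]
scene stand_a [([282.8, 336.8], 0.96), ([418.4, 198.7], 0.95)]
scene hole_a [([321.2, 184.6], 0.98), ([280.0, 310.7], 0.82), ([421.8, 176.3], 0.65), ([309.3, 326.9], 0.45)]
scene lever_tip [([308.1, 326.4], 0.74), ([423.4, 176.7], 0.64), ([402.4, 233.8], 0.49)]
from [408.0, 110.5, 274.5] 83.9 rot [3.142 0.    1.465]
(440, 280, 260, 84) turn z -0.002 shift [0.86, 0.069, 0.073]
(495.6, 318.3, 220, 84) turn z -0.0 shift [0.22, 0.256, 0.2]
```

View pics/m10.png

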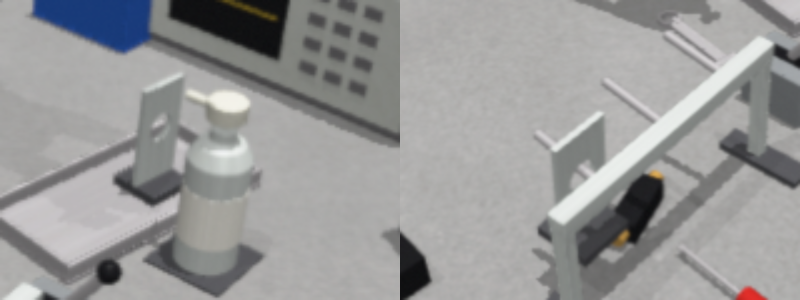

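Stand Q hangs on the right peg and stand P hasn't moved in the tray. Next I fetch P.

Call:
step_arm:
  moves:
    - [[0,0,0],[0.86,0.069,0.073],0.3]
    - [[0,0,0],[0.86,0.069,0.073],0.3]
    - [[0,0,0],[0.86,0.069,0.073],0.3]
    - [[0,0,0],[0.86,0.069,0.073],0.3]
    - [[0,0,0],[0.86,0.069,0.073],0.3]

```text
clock: 32.8
eef_pos: [439.9, 283.2, 259.3]
tcp_rot: [-3.141, -0.0, 1.468]
contact_force: [-0.4, 0.5, -0.0]
opening: 0.653
grasp_force: 0.0
```

Call:
step_arm:
  moves:
    - [[0,0,0],[0.23,0.256,0.2],0.3]
    - [[0,0,0],[0.23,0.256,0.2],0.3]
    - [[0,0,0],[0.23,0.256,0.2],0.3]
    - [[0,0,0],[0.23,0.256,0.2],0.3]

```text
clock: 33.2
eef_pos: [495.0, 319.9, 219.4]
tcp_rot: [-3.14, 0.001, 1.465]
contact_force: [-0.5, -0.7, 0.4]
opening: 0.652
grasp_force: 0.0
```

```bash
python3 - <<'E'
from h import *
pose()
plan([(496,317.5,110,84)])
E
```

```text
33.2 [495.0, 319.9, 219.4] [-3.140e+00  1.000e-03  1.465e+00] [-0.5, -0.7, 0.4] 0.652 0.0
from [495.0, 319.9, 219.4] 84.0 rot [-3.140e+00  1.000e-03  1.465e+00]
(496, 317.5, 110, 84) turn z -0.001 shift [-0.011, 0.006, 0.547]
```

Call:
step_arm:
  moves:
    - [[0,0,0],[-0.011,0.006,0.25],0.3]
    - [[0,0,0],[-0.011,0.006,0.45],0.3]
    - [[0,0,0],[-0.011,0.006,0.55],0.3]
    - [[0,0,0],[-0.011,0.006,0.55],0.3]
    - [[0,0,0],[-0.011,0.006,0.55],-1]
    - [[0,0,0],[-0.011,0.006,0.55],-1]
    - [[0,0,0],[-0.011,0.006,0.55],-1]
    - [[0,0,0],[-0.011,0.006,0.55],-1]

```text
clock: 34.0
eef_pos: [496.5, 319.3, 111.6]
tcp_rot: [3.141, -0.001, 1.466]
contact_force: [-3.4, 0.5, 9.3]
opening: 0.055
grasp_force: 59.6
```

Call:
step_arm:
  moves:
    - [[0,0,0],[0,0,0],-1]
    - [[0,0,0],[0,0,0],-1]
    - [[0,0,0],[0,0,0],-1]
    - [[0,0,0],[0,0,0],-1]

```text
clock: 34.4
eef_pos: [496.4, 319.3, 111.6]
tcp_rot: [3.141, -0.001, 1.466]
contact_force: [-4.1, -1.6, 8.8]
opening: 0.059
grasp_force: 59.6
```

Call:
step_arm:
  moves:
    - [[0,0,0],[0,0,-0.1],-1]
    - [[0,0,0],[0,0,-0.3],-1]
    - [[0,0,0],[0,0,-0.5],-1]
    - [[0,0,0],[0,0,-0.7],-1]
    - [[0,0,0],[0,0,-0.85],-1]
    - [[0,0,0],[0,0,-0.85],-1]

```text
clock: 35.0
eef_pos: [498.1, 320.0, 284.9]
tcp_rot: [3.135, -0.005, 1.466]
contact_force: [0.9, 1.0, -3.9]
opening: 0.058
grasp_force: 59.1
```

```bash
python3 - <<'E'
from h import *
pose()
plan([(430,140,285,90),(430,0,285,96.2),(480,-130,250,96.2)])
E
```

```text
35.0 [498.1, 320.0, 284.9] [ 3.135 -0.005  1.466] [0.9, 1.0, -3.9] 0.058 59.1
from [498.1, 320.0, 284.9] 84.0 rot [ 3.135 -0.005  1.466]
(430, 140, 285, 90) turn z -0.133 shift [-0.931, -0.245, -0.0]
(430, 0, 285, 96.2) turn z -0.138 shift [-0.7, 0.0, -0.0]
(480, -130, 250, 96.2) turn z -0.0 shift [-0.673, 0.178, 0.175]
```

Call:
step_arm:
  moves:
    - [[0,0,-0.133],[-0.931,-0.245,0],-1]
    - [[0,0,-0.133],[-0.931,-0.245,0],-1]
    - [[0,0,-0.133],[-0.931,-0.245,0],-1]
    - [[0,0,-0.133],[-0.931,-0.245,0],-1]
    - [[0,0,-0.133],[-0.931,-0.245,0],-1]
    - [[0,0,-0.133],[-0.931,-0.245,0],-1]

```text
clock: 35.6
eef_pos: [427.2, 137.9, 279.0]
tcp_rot: [-3.141, 0.0, 1.569]
contact_force: [1.0, 1.2, -3.0]
opening: 0.054
grasp_force: 58.8
```

Call:
step_arm:
  moves:
    - [[0,0,-0.138],[-0.7,0,0],-1]
    - [[0,0,-0.138],[-0.7,0,0],-1]
    - [[0,0,-0.138],[-0.7,0,0],-1]
    - [[0,0,-0.138],[-0.7,0,0],-1]
    - [[0,0,-0.138],[-0.7,0,0],-1]

```text
clock: 36.1
eef_pos: [428.3, -1.3, 279.2]
tcp_rot: [-3.141, -0.001, 1.677]
contact_force: [-0.0, 0.9, -3.7]
opening: 0.06
grasp_force: 58.5
```

Call:
step_arm:
  moves:
    - [[0,0,0],[-0.673,0.178,0.17],-1]
    - [[0,0,0],[-0.673,0.178,0.17],-1]
    - [[0,0,0],[-0.673,0.178,0.17],-1]
    - [[0,0,0],[-0.673,0.178,0.17],-1]
    - [[0,0,0],[-0.673,0.178,0.17],-1]

```text
clock: 36.6
eef_pos: [478.3, -130.4, 244.8]
tcp_rot: [-3.14, -0.001, 1.679]
contact_force: [0.2, -0.3, -4.2]
opening: 0.053
grasp_force: 58.8
```

```bash
python3 - <<'E'
from h import *
pose(); h=106.5
plan([pegp(2,-80,163,h)])
E
```

```text
36.6 [478.3, -130.4, 244.8] [-3.140e+00 -1.000e-03  1.679e+00] [0.2, -0.3, -4.2] 0.053 58.8
from [478.3, -130.4, 244.8] 96.2 rot [-3.140e+00 -1.000e-03  1.679e+00]
(np.float64(533.3), np.float64(-132.8), 192.5, 96.2) turn z -0.0 shift [-0.042, 0.272, 0.261]
```

Call:
step_arm:
  moves:
    - [[0,0,0],[-0.04,0.13,0.13],-1]
    - [[0,0,0],[-0.042,0.272,0.261],-1]
    - [[0,0,0],[-0.042,0.272,0.261],-1]
    - [[0,0,0],[-0.042,0.272,0.261],-1]
    - [[0,0,0],[-0.042,0.272,0.261],-1]

```text
clock: 37.1
eef_pos: [532.7, -132.5, 194.3]
tcp_rot: [3.142, -0.0, 1.681]
contact_force: [-1.0, -0.2, -3.1]
opening: 0.055
grasp_force: 59.8
```

Call:
step_arm:
  moves:
    - [[0,0,0],[0,0.07,0.01],-1]
    - [[0,0,0],[0,0.14,0.01],-1]
    - [[0,0,0],[0,0.2,0.01],-1]
    - [[0,0,0],[0,0.25,0.018],-1]
    - [[0,0,0],[0,0.3,0.025],-1]
    - [[0,0,0],[0,0.3,0.025],-1]

```text
clock: 37.7
eef_pos: [593.8, -127.1, 188.3]
tcp_rot: [3.141, 0.0, 1.679]
contact_force: [-0.7, -0.5, -3.8]
opening: 0.056
grasp_force: 59.8
```

```bash
python3 - <<'E'
from h import *
pose(); h=106.5
plan([pegp(2,8,156,h),pegp(2,8,144,h)])
E
```

```text
37.7 [593.8, -127.1, 188.3] [3.141 0.    1.679] [-0.7, -0.5, -3.8] 0.056 59.8
from [593.8, -127.1, 188.3] 96.2 rot [3.141 0.    1.679]
(np.float64(620.8), np.float64(-123.3), 185.5, 96.2) turn z 0.0 shift [0.004, 0.136, 0.014]
(np.float64(620.8), np.float64(-123.3), 173.5, 96.2) turn z -0.0 shift [0.0, 0.0, 0.06]
```

Call:
step_arm:
  moves:
    - [[0,0,0],[0,0.05,0.005],-1]
    - [[0,0,0],[0,0.1,0.01],-1]
    - [[0,0,0],[0,0.14,0.014],-1]
    - [[0,0,0],[0,0.14,0.014],-1]

```text
clock: 38.1
eef_pos: [621.6, -124.1, 185.8]
tcp_rot: [3.141, 0.0, 1.679]
contact_force: [0.2, 0.1, -3.1]
opening: 0.05
grasp_force: 59.8
```

Call:
step_arm:
  moves:
    - [[0,0,0],[0,0,0.02],-1]
    - [[0,0,0],[0,0,0.04],-1]
    - [[0,0,0],[0,0,0.06],-1]
    - [[0,0,0],[0,0,0.068],-1]
    - [[0,0,0],[0,0,0.068],-1]

```text
clock: 38.6
eef_pos: [620.3, -124.3, 173.2]
tcp_rot: [3.141, 0.0, 1.679]
contact_force: [-3.0, 0.9, 5.6]
opening: 0.053
grasp_force: 61.3
```

Supported. Release, rise and look.

Call:
step_arm:
  moves:
    - [[0,0,0],[0,0,0],-0.2]
    - [[0,0,0],[0,0,0],-0.2]
    - [[0,0,0],[0,0,0],-0.2]
    - [[0,0,0],[0,0,0],-0.2]
    - [[0,0,0],[0,0,-0.15],-0.2]
    - [[0,0,0],[0,0,-0.35],-0.2]
    - [[0,0,0],[0,0,-0.5],-0.2]
    - [[0,0,0],[0,0,-0.5],-0.2]

```text
clock: 39.4
eef_pos: [622.8, -124.7, 277.3]
tcp_rot: [3.134, 0.002, 1.679]
contact_force: [1.1, 0.2, -0.5]
opening: 0.396
grasp_force: 0.0
```

Call:
step_arm:
  moves:
    - [[0,0,0],[0.6,-0.9,0],-1]
    - [[0,0,0],[0.6,-0.9,0],-1]
    - [[0,0,0],[0.6,-0.9,0],-1]
    - [[0,0,0],[0.6,-0.9,0],-1]
    - [[0,0,0],[0.6,-0.9,0],-1]
    - [[0,0,0],[0.6,-0.9,0],-1]

```text
clock: 40.0
eef_pos: [426.7, -23.6, 272.1]
tcp_rot: [-3.141, -0.0, 1.68]
contact_force: [0.5, -1.3, 0.3]
opening: 0.002
grasp_force: 0.0
```

```bash
python3 - <<'E'
from h import *
pose()
for c in('top','scene'):
  snap(c,'chk5_'+c)
a=cv2.imread('pics/chk5_top.png');b=cv2.imread('pics/chk5_scene.png');cv2.imwrite('pics/m11.png',np.hstack([cv2.resize(a[150:270,290:450],(400,300)),cv2.resize(b[190:340,230:430],(400,300))]))
plan([(560,80,280,90),(695,60,250,90),(695,25,118,90)])
E
```

```text
40.0 [426.7, -23.6, 272.1] [-3.141 -0.     1.68 ] [0.5, -1.3, 0.3] 0.002 0.0
from [429.5, -24.5, 272.6] 96.2 rot [3.140e+00 1.000e-03 1.679e+00]
(560, 80, 280, 90) turn z 0.138 shift [0.449, 0.705, -0.037]
(695, 60, 250, 90) turn z -0.0 shift [-0.1, 0.675, 0.15]
(695, 25, 118, 90) turn z -0.0 shift [-0.175, 0.0, 0.66]
```

View pics/m11.png

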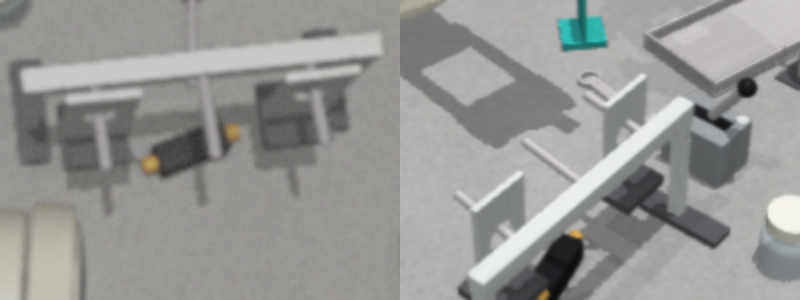

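Both stands hang well on to the outer pegs, with the plates near the bar. Now I switch the extractor off by pushing the ball from behind.

Call:
step_arm:
  moves:
    - [[0,0,0.138],[0.449,0.705,-0.037],-1]
    - [[0,0,0.138],[0.449,0.705,-0.037],-1]
    - [[0,0,0.138],[0.449,0.705,-0.037],-1]
    - [[0,0,0.138],[0.449,0.705,-0.037],-1]
    - [[0,0,0.138],[0.449,0.705,-0.037],-1]
    - [[0,0,0.138],[0.449,0.705,-0.037],-1]

```text
clock: 40.7
eef_pos: [559.5, 79.6, 278.6]
tcp_rot: [-3.14, 0.001, 1.57]
contact_force: [-0.2, -0.1, -1.0]
opening: 0.002
grasp_force: 0.0
```

Call:
step_arm:
  moves:
    - [[0,0,0],[-0.1,0.675,0.1],-1]
    - [[0,0,0],[-0.1,0.675,0.1],-1]
    - [[0,0,0],[-0.1,0.675,0.1],-1]
    - [[0,0,0],[-0.1,0.675,0.15],-1]
    - [[0,0,0],[-0.1,0.675,0.15],-1]
    - [[0,0,0],[-0.1,0.675,0.15],-1]

```text
clock: 41.3
eef_pos: [692.7, 59.3, 249.5]
tcp_rot: [-3.14, 0.0, 1.57]
contact_force: [-0.2, 0.5, 0.1]
opening: 0.002
grasp_force: 0.0
```

```bash
python3 - <<'E'
from h import *
pose()
plan([(695,23,250,90),(695,23,118,90),(592,20,118,90)])
print(fmt(at_z('scene',(402,233),131)), fmt(at_z('top',(288.5,140),70)))
E
```

```text
41.3 [692.7, 59.3, 249.5] [-3.14  0.    1.57] [-0.2, 0.5, 0.1] 0.002 0.0
from [692.7, 59.3, 249.5] 89.9 rot [-3.14  0.    1.57]
(695, 23, 250, 90) turn z -0.001 shift [-0.182, 0.012, -0.002]
(695, 23, 118, 90) turn z -0.0 shift [0.0, 0.0, 0.66]
(592, 20, 118, 90) turn z -0.0 shift [-0.015, -0.515, -0.0]
[[651.0, 27.5, 131.0]] [[766.0, -37.0, 70.0]]
```

Call:
step_arm:
  moves:
    - [[0,0,0],[-0.17,0.012,0],-1]
    - [[0,0,0],[-0.17,0.012,0.2],-1]
    - [[0,0,0],[-0.17,0.012,0.4],-1]
    - [[0,0,0],[-0.17,0.012,0.655],-1]
    - [[0,0,0],[-0.17,0.012,0.655],-1]
    - [[0,0,0],[-0.17,0.012,0.655],-1]

```text
clock: 41.9
eef_pos: [695.7, 26.1, 119.7]
tcp_rot: [-3.141, 0.0, 1.571]
contact_force: [1.8, 0.2, 0.9]
opening: -0.002
grasp_force: 0.0
```

Call:
step_arm:
  moves:
    - [[0,0,0],[0,-0.1,0],-1]
    - [[0,0,0],[0,-0.17,0],-1]
    - [[0,0,0],[0,-0.24,0],-1]
    - [[0,0,0],[-0.01,-0.31,0],-1]
    - [[0,0,0],[-0.015,-0.38,0],-1]
    - [[0,0,0],[-0.015,-0.45,0],-1]
    - [[0,0,0],[-0.015,-0.52,0],-1]
    - [[0,0,0],[-0.015,-0.52,0],-1]

```text
clock: 42.7
eef_pos: [592.8, 23.3, 122.3]
tcp_rot: [3.138, -0.0, 1.571]
contact_force: [0.2, 0.4, 0.7]
opening: -0.002
grasp_force: 0.0
```

Call:
step_arm:
  moves:
    - [[0,0,0],[0,0.15,0],-1]
    - [[0,0,0],[0,0.35,0],-1]
    - [[0,0,0],[0,0.4,-0.3],-1]
    - [[0,0,0],[0,0.4,-0.6],-1]
    - [[0,0,0],[0,0.4,-0.8],-1]
    - [[0,0,0],[0,0.4,-0.8],-1]

```text
clock: 43.3
eef_pos: [676.6, 23.3, 288.6]
tcp_rot: [3.128, -0.0, 1.571]
contact_force: [0.8, -0.3, 1.0]
opening: 0.002
grasp_force: 0.0
```

Call:
step_arm:
  moves:
    - [[0,0,0],[0.6,-1,0],-1]
    - [[0,0,0],[0.6,-1,0],-1]
    - [[0,0,0],[0.6,-1,0],-1]
    - [[0,0,0],[0.6,-1,0],-1]
    - [[0,0,0],[0.6,-1,0],-1]
    - [[0,0,0],[0.6,-1,0],-1]

```text
clock: 43.9
eef_pos: [470.0, 145.0, 280.7]
tcp_rot: [3.14, -0.001, 1.573]
contact_force: [0.2, 0.0, -0.1]
opening: 0.001
grasp_force: 0.0
```

```bash
python3 - <<'E'
from h import *
pose(); snap('scene','chk6',(230,140,240,180),3.3)
E
```

```text
43.9 [470.0, 145.0, 280.7] [ 3.140e+00 -1.000e-03  1.573e+00] [0.2, 0.0, -0.1] 0.001 0.0
```

View pics/chk6.png

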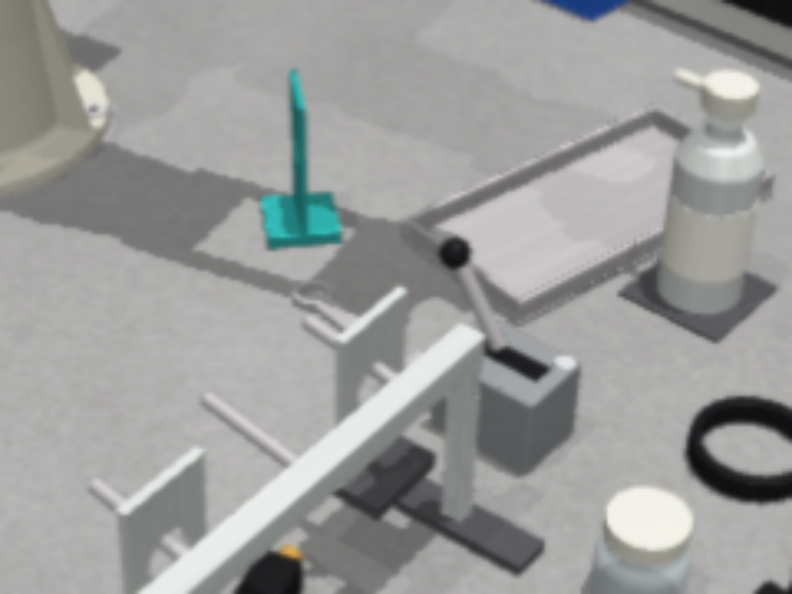

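The lever leans back toward the robot (off), with its ball at crop pixel (455,252). Both stands hang on the pegs, and the bystanders are untouched.

```bash
python3 -c "
from h import *
print(r.sign_off())"
```

```text
the job is handed in; nothing more can be done
None
```

I ran the whole job in the order asked and handed it in: both stands present were sprayed in the tray and now hang on the outer pegs, and the extractor is off again. The last picture confirmed this, though the hand-in returned no verdict.

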